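# Swing up the weighted back-rest and stand the board on it

### The job

Swing the inspection stand's folded back-rest plate up and over past its dead point, until it rests open against its stop and stays there by itself. Then take the circuit-board carrier out of the rack and stand it upright in the stand, lower edge down in the channel behind the front lip and leaning back against the open back-rest, roughly in the middle. Do not drop it in, and leave the meter, the phone and the jar alone.

Things in the scene. Friction and masses are not known exactly. Their poses are not given: they have to be found in the camera images.
- stand: Inspection stand screwed to the bench. Grey base plate 115 x 170 x 12 mm, its front edge 55 mm before the hinge. Origin on the bench right below the hinge axis; x is level and points from the front lip to the rear, y runs along the hinge, z up. Hinge cheeks 12 mm wide at y = +-77 mm, 70 mm tall. Aluminium front lip 150 mm long, 6 mm thick, at x = -43.5 to -49.5 mm, its top 46 mm above the bench.
- stand_hinge (a point): Centre of the back-rest's hinge axis, 58 mm above the bench; the axis runs along the stand's y. The hinge is free and damped and the plate heavy (0.5 to 0.7 kg): lifting it at its free edge takes 3 to 4 N at first, less and less up to the dead point at about 1.63 rad; let go below that it falls back to 0, beyond it falls open to 1.92 and stays.
- panel (a joint): Back-rest angle, rad: 0 folded level, pointing forward (stand -x) over the lip; 1.57 upright; 1.92 against its stop, leaning back 20 degrees. Steel plate 130 mm wide (y), 5 mm thick, reaching 85 mm from the hinge axis. Its side that is underneath when folded lies 8 mm from the hinge axis (50 mm above the bench) and is the side that the carrier leans on when open.
- panel_edge (a point): Middle of the plate's free edge (mid-thickness), 85 mm from the hinge. On the plate's back (on top when folded) a steel weight bar 12 mm wide, 14 mm tall runs along this edge. Folded, the edge overhangs the base by 30 mm with only the bench, 50 mm lower, under it: shut fingers tilted 45 degrees reach under it from the front and can swing the plate up along an arc about the hinge.
- carrier_mid (a point): Centre of the board carrier: flat slab 12 mm thick (own x), 110 mm wide (own y), 175 mm tall (own z, up), aluminium frame round a green circuit board, 0.2 to 0.4 kg. It starts standing in the rack. Standing correctly in the stand its centre is 90 to 98 mm above the bench, within 15 mm of the hinge axis seen from above, and it leans back 17 to 25 degrees.
- rack: Black plastic rack, fixed to the bench, base 110 x 150 x 8 mm thick, origin at the centre of its underside, z up. One slot along its y, 15 mm wide (x) and 119 mm long, floor 8 mm and top 58 mm above the bench.
- meter: Blue hand-held multimeter lying on its back, 180 x 85 x 43 mm, leave alone. Origin at the centre of its underside, long side along x.
- phone: Black phone lying flat, 150 x 72 x 10 mm, leave alone. Origin at the centre of its underside, long side along x.
- jar: White plastic jar, 48 mm diameter, 55 mm tall, leave alone. Origin at the centre of its underside.
- channel (a point): Where the middle of the carrier's lower edge goes: on the base plate, 12 mm above the bench, 33.5 mm in front of the hinge axis, between the lip and the back-rest (about 7 mm of play front to back, room of 142 mm along y). Axes as the stand's.
- carrier_top (a point): Middle of the carrier's top edge, 87.5 mm above its centre. The solid top rail is 28 mm deep: hold it from above across its 12 mm. Leaning on the open back-rest the carrier reaches about 38 mm beyond the plate's free edge, so there is room to let go there with the fingers in line with the leaning carrier.
Not all that is in view belongs to the job. Several things have the shape of the stand; the one meant has the colours described above. Of the things like the part that bears carrier_mid, leave any that is blue; of the rest the smaller one is meant.

How it is judged (in metres and radians):
On the way:
1. the back-rest stands open against its stop by itself, with the robot and the carrier off the stand (value of joint panel above 1.8 rad and contact force between each of the arm, the fingers and stand below 0.2 N and contact force between carrier and stand below 0.1 N), for 0.3 s.
At the end, for the whole second after the job is handed in: The back-rest is open (joint above 1.8 rad) and the carrier stands at rest in the stand: centre within 20 mm of the hinge axis front to back, within 25 mm of the stand's middle along the hinge, 85 to 102 mm above the bench, leaning 0.28 to 0.55 rad from upright (value of joint panel above 1.8 rad and x of carrier_mid in the frame of stand between -0.02 and 0.02 m and y of carrier_mid in the frame of stand between -0.025 and 0.025 m and height (world z) of carrier_mid between 0.085 and 0.102 m and angle between carrier_mid's own z axis and vertical between 0.28 and 0.55 rad and contact force between carrier and stand above 0.5 N and linear speed of carrier below 0.02 m/s); the robot touches nothing.
It fails at once if the meter, the phone or the jar is moved more than 30 mm (distance of any of meter, phone, jar from where it was at the start of the episode above 0.03 m).
It fails at once if the carrier is dropped into the stand (faster than 0.5 m/s over the stand) (horizontal distance between carrier_mid and stand below 0.06 m and height (world z) of carrier_mid below 0.14 m and linear speed of carrier above 0.5 m/s).
It also fails if it takes over 56 s, if anything falls off the work surface, if the arm or the gripper's body presses on something with over 40 N, if the wrist force passes 120 N, or if a joint passes its speed limit or range.

### The arm

A 6-joint arm with a two-finger parallel gripper is mounted at the origin on the work surface. World frame = base frame: x ahead of the robot, y to its left, z up, the work surface at z = 0. Lengths are in mm, angles in rad, forces in N, time in s.
With the tool pointing down it reaches from about 300 to 750 mm from the base axis. Payload 8.5 kg.
Tool frame: the origin (TCP) lies between the finger pads; the fingertips stand 17 mm ahead of it and the grasp point (between the pads) lies 2 mm behind it; x points along the fingers, z is the direction in which the jaws open and shut, and the axes are right-handed (so a half turn about x gives the same grasp; the last joint's range is limited). The gripper opens to 85 mm and grips with 20 to 120 N. Pads are 22 mm wide; open, the fingers measure 114 mm over their backs; the gripper's body (76 mm by 85 mm) begins 54 mm behind the grasp point. The pads swing forward as they close: fully open they stand 13 mm farther back than shut.
Start: joints at [-1.339, 0.381, 1.297, -0, 1.464, -0.215], TCP at [237.637, -495.993, 248.322] pointing down, gripper open.
Joint ranges: [-3.11, 3.11], [-0.89, 2.33], [0.22, 2.48], [-1.42, 4.56], [0.17, 2.85], [-2.88, 2.88]. Speed limits (rad/s): [2.39, 2.39, 3.14, 3.14, 3.14, 3.14].

### API

Orientations are given as [roll, pitch, yaw] about the fixed x, y, z axes, in that order (R = Rz(yaw) Ry(pitch) Rx(roll)).
In Python, from workcell import ctrl, camera, calibration, order, finder gives the robot as it stands.
- The arm moves only by the tool servo_tool, never from a script. Its argument "plan" is a list of rows, each an object of numbers: "tx", "ty", "tz": the shift along the world's x, y, z in m; "twist": the turn about the world's z in degrees; "claw": the closure in counts, from 0 (fully open) to 255 (shut). A call has 1 to 20 rows; each row shifts and turns the commanded pose from where the row before left it; what a row does not reach is not made up. A row lasts 1/10 s, in which the tool goes at most 50 mm and 8.59 degrees, less where a joint would pass 70% of its speed; a pose out of reach is approached as far as the arm can. A call is refused whole if a number of a shift passes 0.05 or a number of a turn 8.59, either way. A call with a gripper value outside its range is refused whole. The fingers move at their own pace and stop on an object; the grip force is fixed at half the most. Time passes only in rows, so rows that do not move let the fingers close. It gives the time, the measured TCP pose, the force and the opening at its end, in the units of the state.
- ctrl.observe(): the state, without advancing time (a new reading comes with each control period).
- camera(name): name is "side" or "top"; returns (picture, depth): 420x560x3 uint8, blue, green, red; 420x560 float32, mm along the optical axis (not along the pixel's ray), 0 where there is no reading.
- calibration(name): a dict with "intrinsics" (3x3 intrinsics, pixels), "D" ([k1, k2, p1, p2, k3] as OpenCV has them; the pictures are not rectified), "camera_from_world" (4x4, takes a point from world to camera coordinates). Camera axes: x right, y up, looking along -z (the intrinsics and any distortion apply to the point x, -y, -z); pixel columns grow to the right and rows downward; lengths in mm; the calibration is good to about 2 mm. A picture is of the moment at which its call begins. calibration takes no time and is no camera call.
- order.hand_in(): hands the job in, once; it reports no verdict.
Trained networks look in the newest picture that a camera, given by its name, has taken for a name from the list of things; names that differ only in an ending like _2 or _b are one class to them, and where a whole thing is asked for, a point or a joint stands for the part that bears it (a point fixed in the world has none). Each returns a list of dicts, best first, with "p" (0 to 1); they miss things now and then, are a little off and sometimes report something else, mostly with a low value. They report only what shows in the picture. A call takes as long as a camera call. They do not tell look-alikes from the thing itself.
- finder.search_frame(camera, label): "at" ([row, column] in pixels, amid what is visible of it).
- finder.pinpoint(camera, label): "at" ([row, column] in pixels: a listed point, or the origin of a listed thing).
The state is a dict: "time_s": time; "q": joint angles; "qd": joint speeds; "joint_torque": joint torques, N m; "tcp_pos": TCP position; "ee_rot": TCP orientation; "force": force on the tool from outside, world axes, zero at the start; "ft_torque": the same for the moment, N m; "width": finger opening in mm.
Only numpy, scipy, OpenCV 4.12 (cv2) and the standard library are available. Lean on these libraries where they do the work, as an engineer would, in place of code of your own. Each camera call takes 0.05 s, during which the arm holds its last target.

## Working session

There is one attempt and no reset: what is moved stays moved. The work goes in short steps, Python scripts to look and compute and a tool call to move; the robot and the scene stay as the last step left them, time stands still between calls to the robot, and variables do not carry over. Pictures are saved under pics/ and viewed, and the job is handed in when it is done.

Besides the shell and the picture viewer there is one more tool, called after "Request:" in YAML: its name, and indented under it one key for each argument. servo_tool: Moves the arm, as the interface text tells. Its arguments: {"type":"object","properties":{"plan":{"type":"array"}},"required":["plan"]}

```bash
ls -la; mkdir -p pics; cat > h.py <<'E'
import numpy as np, cv2, sys
sys.path.insert(0,'.')
from workcell import ctrl, camera, calibration, order, finder
def proj(name,P):
    c=calibration(name); P=np.atleast_2d(P).astype(float)
    T=np.array(c['camera_from_world']); q=(T[:3,:3]@P.T).T+T[:3,3]
    q=q*[1,-1,-1]
    uv,_=cv2.projectPoints(q,np.zeros(3),np.zeros(3),np.array(c['intrinsics']),np.array(c['D']))
    return uv[:,0]
def back(name,uv,depth):
    "uv (n,2) col,row ; depth mm -> world"
    c=calibration(name); uv=np.atleast_2d(uv).astype(float)
    n=cv2.undistortPoints(uv[:,None],np.array(c['intrinsics']),np.array(c['D']))[:,0]
    d=np.atleast_1d(depth)[:,None]
    q=np.hstack([n*d,d])*[1,-1,-1]
    T=np.array(c['camera_from_world'])
    return (T[:3,:3].T@(q-T[:3,3]).T).T
def cloud(name,depth):
    h,w=depth.shape; u,v=np.meshgrid(np.arange(w),np.arange(h))
    P=back(name,np.stack([u.ravel(),v.ravel()],1),depth.ravel()).reshape(h,w,3)
    P[depth<=0]=np.nan
    return P
E
python3 - <<'E'
from h import *
np.set_printoptions(precision=3,suppress=True)
print(ctrl.observe())
for n in ['side','top']:
    im,d=camera(n); cv2.imwrite(f'pics/{n}0.png',im); np.savez(f'{n}0.npz',im=im,d=d)
    print(n,calibration(n),(d>0).mean())
    for l in ['stand','stand_hinge','panel_edge','channel','carrier_mid','carrier_top','rack','meter','phone','jar']:
        for f in ['search_frame','pinpoint']:
            try: print(l,f,[(np.round(r['at'],1).tolist(),round(r['p'],2)) for r in getattr(finder,f)(n,l)])
            except Exception as e: print(l,f,e)
print(ctrl.observe()['time_s'])
E
```

```text
total 12
drwxr-xr-x  3 agent agent 4096 Dec  7 15:57 .
drwxr-xr-x 23 root  root  4096 Dec  7 15:57 ..
drwxr-xr-x  2 agent agent 4096 Dec  7 15:57 pics
{'time_s': 0.0, 'q': array([-1.339,  0.381,  1.298,  0.   ,  1.464, -0.215]), 'qd': array([-0.   ,  0.   ,  0.002,  0.   , -0.002,  0.001]), 'joint_torque': array([  0.003, -44.845, -23.128,  -0.   ,   0.005,   0.   ]), 'tcp_pos': array([ 237.575, -495.741,  247.729]), 'ee_rot': array([2.925, 1.569, 1.801]), 'force': array([-0.401, -0.73 ,  0.55 ]), 'ft_torque': array([-0.005,  0.025, -0.015]), 'width': 85.30876688463172}
side {'intrinsics': array([[472.84 ,   0.   , 275.693],
       [  0.   , 472.84 , 207.424],
       [  0.   ,   0.   ,   1.   ]]), 'D': array([-0.045,  0.   ,  0.   ,  0.   ,  0.   ]), 'camera_from_world': array([[    0.831,    -0.557,     0.017,  -410.988],
       [    0.369,     0.574,     0.731,  -264.145],
       [   -0.417,    -0.601,     0.682, -1363.689],
       [    0.   ,     0.   ,     0.   ,     1.   ]])} 0.9959523809523809
stand search_frame [([264.1, 359.6], 0.9), ([343.9, 236.0], 0.77)]
stand pinpoint [([
[... 1850 characters left out ...]
2], 0.72), ([185.3, 222.7], 0.67), ([127.0, 204.3], 0.66)]
carrier_mid pinpoint [([131.4, 205.3], 0.67), ([237.3, 217.4], 0.65)]
carrier_top search_frame [([186.8, 222.1], 0.96), ([232.9, 222.0], 0.7), ([187.2, 339.5], 0.35), ([194.9, 339.5], 0.34)]
carrier_top pinpoint [([232.2, 219.9], 0.9), ([178.3, 221.2], 0.83), ([121.8, 199.0], 0.62)]
rack search_frame [([199.7, 231.5], 0.96)]
rack pinpoint [([195.2, 227.3], 0.66)]
meter search_frame [([211.2, 139.1], 0.73)]
meter pinpoint [([212.1, 142.9], 0.94)]
phone search_frame [([210.8, 424.6], 0.95), ([142.8, 270.4], 0.33)]
phone pinpoint [([214.7, 423.8], 0.71)]
jar search_frame [([142.0, 267.7], 0.53)]
jar pinpoint [([142.5, 271.6], 0.45)]
2.1
```

View pics/top0.png

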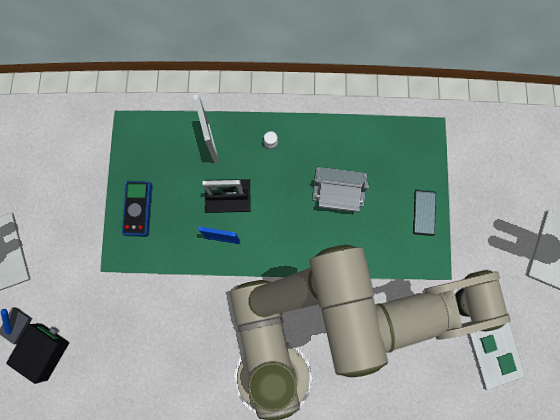

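View pics/side0.png

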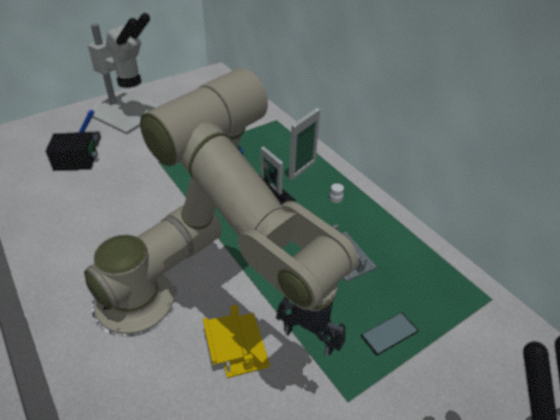

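Carrier candidates in the top view are the blue one (235,219), which I leave, the big grey one (127,204), and the small one in the rack (186,222), which I choose. Stand candidates are the yellow one (side view 344,236), a decoy, and the grey one (top view 190,339), which I choose. Next I check the choices in close crops.

```bash
python3 - <<'E'
from h import *
np.set_printoptions(precision=1,suppress=True)
z=np.load('top0.npz'); im,d=z['im'],z['d']
a=cv2.resize(im[155:225,300:380],None,fx=5,fy=5,interpolation=cv2.INTER_CUBIC)
b=cv2.resize(im[155:225,185:265],None,fx=5,fy=5,interpolation=cv2.INTER_CUBIC)
cv2.imwrite('pics/crop1.png',np.hstack([b,a]))
C=cloud('top',d); np.save('ctop.npy',C)
# stand heights map
sub=C[160:216,305:375]
for r in range(0,56,3): print(160+r,np.array([ '%4.0f'%v for v in sub[r,::4,2]]))
print('rack')
for r in range(174,216,2): print(r,np.array(['%4.0f'%v for v in C[r,198:256:4,2]]))
E
```

```text
160 ['   5' '   3' '   4' '   4' '   5' '   2' '   6' '   2' '   2' '   0'
 '   9' '   3' '   4' '   4' '  -0' '   2' '  -2' '  -7']
163 ['   5' '  -0' '  -5' '   0' '   3' '  -8' '   4' ' -10' '  -7' '   3'
 '  -0' '  -0' '   1' '   7' '   0' ' nan' '  -7' '   2']
166 ['  -4' '  -2' '  -6' '   1' '  -3' '   0' '  12' '   1' '   3' '   0'
 '  -3' '  -2' '   3' '   8' '   2' '  -2' '   2' '   0']
169 ['  11' '  -6' '   1' '  17' '  12' '  10' '  20' '  15' '   9' '   9'
 '   9' '  -5' '   1' '  -0' '   4' '   1' '  -2' '   3']
172 ['  -2' '   2' '  -1' '  19' '  13' '  13' '  14' '   8' '   5' '  11'
 '  12' '  10' '  13' '   4' '  10' '  -0' '   0' '  -1']
175 ['   2' '   6' '  -1' '  60' '  12' '  14' '  10' '  14' '  14' '  13'
 '  17' '  23' '   9' '  10' '  12' '  14' '   3' '  -4']
178 ['  -4' '   9' '   9' '  76' '  12' '  13' '   9' '   8' '  16' '   9'
 '  13' '  10' '  10' '  11' '  16' '  10' '   0' '   7']
181 ['  -1' '   0' '  -1' '  69' '  67' '  65' '  65' '  58' '  63' '   5'
 '   9' '  17' '   5' '  16' '  10' '  68' '   1' '   1']
184 ['  -2' '   6' '  -2' '  45' '  
[... 3083 characters left out ...]
'   4' '   7' '  -5' '   1']
204 ['  -1' '  -3' '  10' '  10' '  17' '  10' '  10' '   6' '  13' '   8'
 '  12' '  -2' '  11' '   0' '  -1']
206 ['   3' '  -6' '   6' '   3' '  11' '   9' '  12' '   6' '   5' '   1'
 '   2' '   7' '  11' '   1' '   2']
208 ['   1' '   2' '  11' '  11' '   4' '  13' '   5' '  11' '  12' '  16'
 '   5' '   9' '  13' '  -8' '   4']
210 ['   1' '  -1' '  13' '  10' '  12' '  11' '  10' '  10' '   6' '   7'
 '   6' '  -1' '   2' '  -1' '  -7']
212 ['  -8' '  -2' '   8' '   2' '   1' '  -2' '   5' '   2' '   7' '  -7'
 '   5' '   2' '   8' '   3' '  -0']
214 ['   0' '   5' '   4' '  -6' '   6' '  -3' '   4' '   5' '  -2' '   8'
 '  -2' '   7' '  -8' '   8' '   5']
```

View pics/crop1.png

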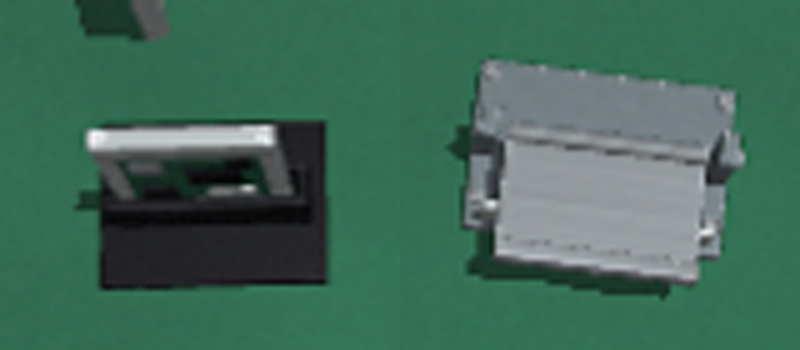

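```bash
python3 - <<'E'
from h import *
np.set_printoptions(precision=1,suppress=True)
for n in ['top','side']:
    T=np.array(calibration(n)['camera_from_world']); print(n,-T[:3,:3].T@T[:3,3])
z=np.load('top0.npz'); im,d=z['im'],z['d']; C=np.load('ctop.npy')
a=cv2.resize(im[160:220,305:375],None,fx=11,fy=10,interpolation=cv2.INTER_CUBIC)
a=cv2.resize(im[160:220,305:375],None,fx=10,fy=10,interpolation=cv2.INTER_CUBIC)
for i in range(0,70,10): cv2.putText(a,str(305+i),(i*10,10),0,.4,(0,0,255)); cv2.line(a,(i*10,0),(i*10,600),(0,0,255),1)
for i in range(0,60,10): cv2.putText(a,str(160+i),(0,i*10+10),0,.4,(0,0,255)); cv2.line(a,(0,i*10),(700,i*10),(0,0,255),1)
cv2.imwrite('pics/standzoom.png',a)
for r,c in [(189,339),(197,337),(208,336),(185,341)]: print(r,c,C[r,c])
for r,c in [(183,222),(205,230),(142,271)]: print(r,c,np.nanmedian(C[r-1:r+2,c-1:c+2].reshape(-1,3),axis=0))
E
```

```text
top [ 199.   -16.2 1711.5]
side [-129.6 -896.7 1130.2]
189 339 [ 598.  -198.2   58.2]
197 337 [ 573.3 -192.6   50.6]
208 336 [ 533.4 -187.5   69.2]
185 341 [ 610.5 -204.2   61.4]
183 222 [579.2 162.8 181.1]
205 230 [548.1 153.4   7.6]
142 271 [751.9  23.5  53.5]
```

View pics/standzoom.png

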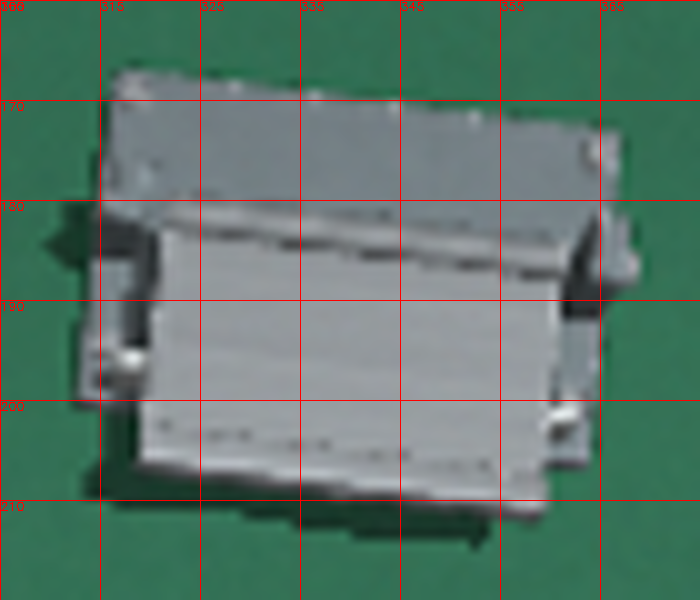

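```bash
cat > fit.py <<'E'
from h import *
from scipy.optimize import least_squares
def w(p,L):
    c,s=np.cos(p[2]),np.sin(p[2]); L=np.atleast_2d(L)
    return np.c_[p[0]+c*L[:,0]-s*L[:,1],p[1]+s*L[:,0]+c*L[:,1],L[:,2]]
def fit(obs,p0):
    f=lambda p:np.concatenate([(proj(n,w(p,L))-uv).ravel() for n,L,uv in obs])
    r=least_squares(f,p0); return r.x,r.fun.reshape(-1,2)
E
python3 - <<'E'
from fit import *
np.set_printoptions(precision=2,suppress=True)
L=[[60,85,12],[60,-85,12],[-55,85,12],[-55,-85,12],[-85,65,50],[-85,-65,50]]
uv=[(315.75,166.55),(366.35,172.55),(312.55,199.85),(363.35,205.85),(318.35,206.05),(358.75,211.25)]
p,e=fit([('top',L,np.array(uv))],[610,-204,-.13]); print(p,e)
# rack zoom
z=np.load('top0.npz'); im=z['im']
a=cv2.resize(im[170:220,195:260],None,fx=10,fy=10,interpolation=cv2.INTER_CUBIC)
for i in range(0,65,10): cv2.putText(a,str(195+i),(i*10,10),0,.4,(0,0,255)); cv2.line(a,(i*10,0),(i*10,600),(0,0,255),1)
for i in range(0,50,10): cv2.putText(a,str(170+i),(0,i*10+10),0,.4,(0,0,255)); cv2.line(a,(0,i*10),(700,i*10),(0,0,255),1)
cv2.imwrite('pics/rackzoom.png',a)
E
```

```text
[ 617.79 -205.23   -0.1 ] [[ 0.12 -0.52]
 [ 0.29 -0.54]
 [-0.32 -0.19]
 [ 0.33 -0.18]
 [-0.17  0.92]
 [-0.23  0.43]]
```

View pics/rackzoom.png

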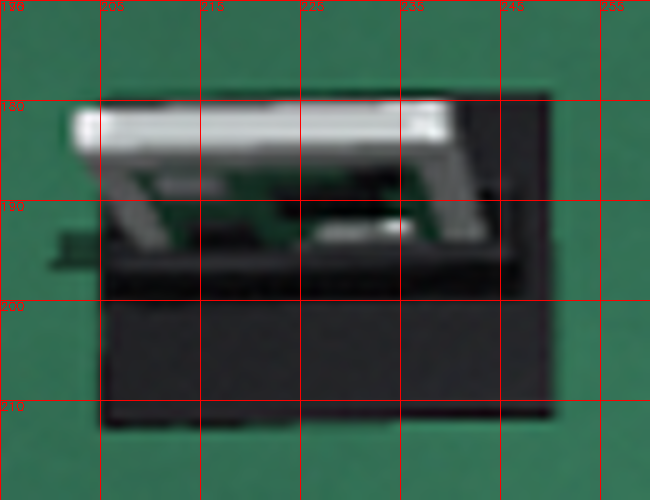

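```bash
python3 - <<'E'
from fit import *
np.set_printoptions(precision=3,suppress=True)
cv=lambda l,o:np.array([((a-4.5)/10+o[0],(b-4.5)/10+o[1]) for a,b in l])
o=(195,170)
L=[[-55,75,8],[-55,-75,8],[55,-75,8]]
p,e=fit([('top',L,cv([(100,428),(552,415),(551,92)],o))],[580,160,0]); print('rack',p,e)
L=[[-6,55,183],[-6,-55,183],[6,-55,183],[6,55,183]]
p,e=fit([('top',L,cv([(76,153),(452,143),(450,100),(74,107)],o))],[580,160,0]); print('carrier',p,e)
E
```

```text
rack [580.511 164.562   0.046] [[-0.248 -0.03 ]
 [ 0.29   0.182]
 [-0.044 -0.159]]
carrier [581.186 166.175   0.044] [[ 0.22  -0.327]
 [-0.42  -0.195]
 [-0.246  0.179]
 [ 0.451  0.354]]
```

```bash
cat >> h.py <<'E'
from scipy.spatial.transform import Rotation
def st():
    s=ctrl.observe(); R=Rotation.from_euler('xyz',s['ee_rot']).as_matrix()
    yaw=np.arctan2(R[1,2],R[0,2])  # jaw axis heading
    print('t %.2f tcp %s jawyaw %.1fdeg appr %s F %s w %.1f q %s'%(s['time_s'],np.round(s['tcp_pos'],1),np.degrees(yaw),np.round(R[:,0],3),np.round(s['force'],1),s['width'],np.round(s['q'],2)))
    return s
E
python3 - <<'E'
from h import *
st()
E
```

```text
t 2.10 tcp [ 237.6 -496.   248.3] jawyaw -64.4deg appr [-0. -0. -1.] F [-0.7  1.   1.4] w 85.3 q [-1.34  0.38  1.3  -0.    1.46 -0.22]
```

Request:
servo_tool:
  plan:
    - {"tx":0.03,"ty":0.03,"twist":5.9}
    - {"tx":0.03,"ty":0.03,"twist":5.9}
    - {"tx":0.03,"ty":0.03,"twist":5.9}
    - {"tx":0.03,"ty":0.03,"twist":5.9}
    - {"tx":0.03,"ty":0.03,"twist":5.9}
    - {"tx":0.03,"ty":0.03,"tz":-0.02,"twist":5.9}
    - {"tx":0.03,"ty":0.03,"tz":-0.02,"twist":5.9}
    - {"tx":0.03,"ty":0.03,"tz":-0.02,"twist":5.9}
    - {"tx":0.03,"ty":0.03,"tz":-0.02,"twist":5.9}
    - {"tx":0.03,"ty":0.03,"tz":-0.02,"twist":5.6}
    - {}

```text
validation failed for argument at $.pl...
```

```bash
python3 - <<'E'
from fit import *
st()
for n in ['side','top']:
    im,d=camera(n); np.savez(f'{n}1.npz',im=im,d=d)
    p=np.array([617.8,-205.2,-.1])
    L=[[60,85,12],[60,-85,12],[-55,-85,12],[-55,85,12],[-85,65,50],[-85,-65,50],[-85,-65,69],[-85,65,69]]
    uv=proj(n,w(p,L))
    c=uv.mean(0).astype(int); x0,y0=c[0]-50,c[1]-40
    s=7; a=cv2.resize(im[y0:y0+80,x0:x0+100],None,fx=s,fy=s,interpolation=cv2.INTER_CUBIC)
    for u,v in uv: cv2.circle(a,(int((u-x0+.5)*s),int((v-y0+.5)*s)),3,(0,0,255),1)
    print(n,x0,y0); cv2.imwrite(f'pics/{n}1.png',a)
st()
E
```

```text
t 2.10 tcp [ 237.6 -496.   248.3] jawyaw -64.4deg appr [-0. -0. -1.] F [-0.7  1.   1.4] w 85.3 q [-1.34  0.38  1.3  -0.    1.46 -0.22]
side 284 213
top 289 157
t 2.20 tcp [ 237.6 -496.   248.4] jawyaw -64.4deg appr [ 0. -0. -1.] F [-0.2  0.6  0.4] w 85.4 q [-1.34  0.38  1.3   0.    1.46 -0.22]
```

View pics/side1.png

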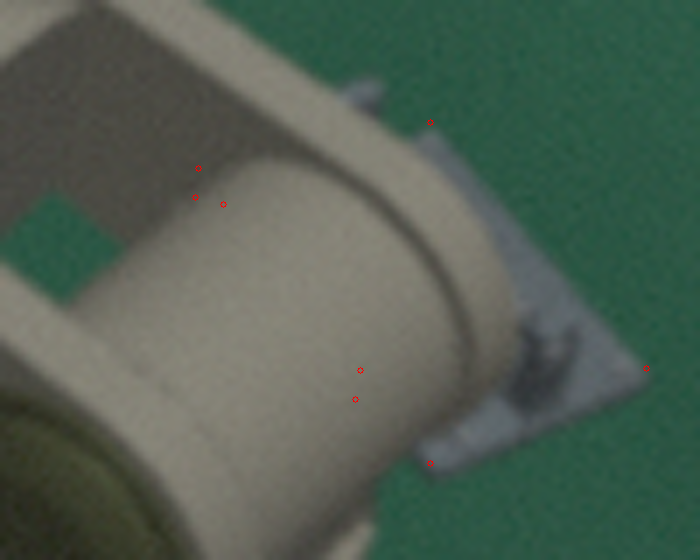

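View pics/top1.png

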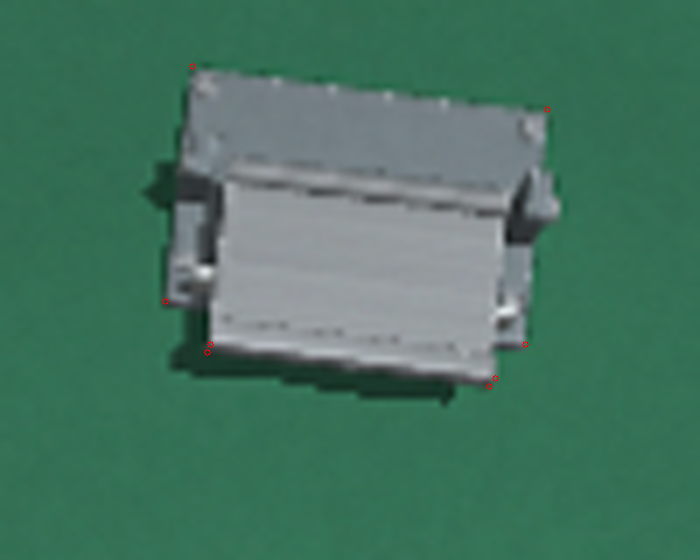

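Request:
servo_tool:
  plan:
    - {"tx":0.03,"ty":0.03,"tz":0,"twist":5.9,"claw":0}
    - {"tx":0.03,"ty":0.03,"tz":0,"twist":5.9,"claw":0}
    - {"tx":0.03,"ty":0.03,"tz":0,"twist":5.9,"claw":0}
    - {"tx":0.03,"ty":0.03,"tz":0,"twist":5.9,"claw":0}
    - {"tx":0.03,"ty":0.03,"tz":0,"twist":5.9,"claw":0}
    - {"tx":0.03,"ty":0.03,"tz":0,"twist":5.9,"claw":0}
    - {"tx":0.03,"ty":0.03,"tz":0,"twist":5.9,"claw":0}
    - {"tx":0.03,"ty":0.03,"tz":0,"twist":5.9,"claw":0}
    - {"tx":0.03,"ty":0.03,"tz":0,"twist":5.9,"claw":0}
    - {"tx":0.03,"ty":0.03,"tz":0,"twist":5.6,"claw":0}

```text
time_s: 3.2
tcp_pos: [538.7, -194.6, 248.4]
ee_rot: [-0.683, 1.571, -0.779]
force: [0.8, -1.0, 0.0]
width: 85.6
```

```bash
python3 - <<'E'
from fit import *
st()
for n in ['side']:
    im,d=camera(n); np.savez(f'{n}1.npz',im=im,d=d)
    p=np.array([617.8,-205.2,-.1])
    L=[[60,85,12],[60,-85,12],[-55,-85,12],[-55,85,12],[-85,65,50],[-85,-65,50],[-85,-65,69],[-85,65,69]]
    uv=proj(n,w(p,L))
    c=uv.mean(0).astype(int); x0,y0=c[0]-50,c[1]-40
    s=7; a=cv2.resize(im[y0:y0+80,x0:x0+100],None,fx=s,fy=s,interpolation=cv2.INTER_CUBIC)
    for u,v in uv: cv2.circle(a,(int((u-x0+.5)*s),int((v-y0+.5)*s)),3,(0,0,255),1)
    print(n,x0,y0); cv2.imwrite(f'pics/{n}2.png',a)
st()
E
```

```text
t 3.20 tcp [ 538.7 -194.6  248.4] jawyaw -5.5deg appr [ 0. -0. -1.] F [ 0.8 -1.   0. ] w 85.6 q [-0.55  0.42  1.23 -0.    1.49 -0.46]
side 284 213
t 3.25 tcp [ 541.8 -190.3  248.2] jawyaw -4.9deg appr [ 0.002  0.002 -1.   ] F [-1.5  5.  -1.1] w 85.2 q [-0.55  0.42  1.23  0.    1.49 -0.46]
```

View pics/side2.png

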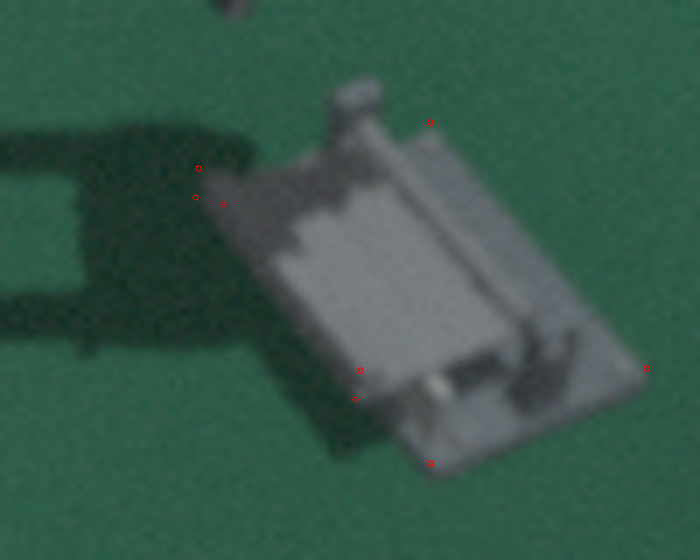

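```bash
python3 - <<'E'
from fit import *
np.set_printoptions(precision=2,suppress=True)
cv=lambda l,o,s=7:np.array([(a/s+o[0]-.5,b/s+o[1]-.5) for a,b in l])
Ls=[[60,85,12],[60,-85,12],[-55,-85,12],[-85,-65,50],[-85,65,69]]
us=cv([(434,133),(650,375),(436,466),(358,402),(203,175)],(284,213))
Lt=[[60,85,12],[60,-85,12],[-55,85,12],[-55,-85,12],[-85,65,50],[-85,-65,50]]
ut=cv([(190,70),(545,113),(166,303),(522,347),(209,350),(490,384)],(289,157))
ut0=np.array([(315.75,166.55),(366.35,172.55),(312.55,199.85),(363.35,205.85),(318.35,206.05),(358.75,211.25)])
for o in ([('side',Ls,us)],[('top',Lt,ut)],[('side',Ls,us),('top',Lt,ut)],[('side',Ls,us),('top',Lt,ut0)]):
    p,e=fit(o,[610,-204,-.1]); print(p); print(e.T)
st()
E
```

```text
[ 617.14 -208.72   -0.1 ]
[[ 0.09  0.13 -0.27  0.14 -0.08]
 [-0.78 -0.08  0.46  0.43 -0.22]]
[ 617.35 -204.75   -0.1 ]
[[ 0.12  0.17 -0.16  0.44 -0.37 -0.17]
 [-0.38 -0.46 -0.04 -0.23  0.57  0.49]]
[ 617.53 -206.43   -0.1 ]
[[-0.37 -0.25 -0.55 -0.13 -0.43  0.68  0.71  0.32  0.9   0.09  0.28]
 [-1.25 -0.69 -0.09 -0.09 -0.64 -0.49 -0.43 -0.16 -0.21  0.46  0.48]]
[ 617.74 -206.68   -0.1 ]
[[-0.3  -0.14 -0.42  0.   -0.33  0.63  0.78  0.07  0.7   0.19  0.12]
 [-1.23 -0.68 -0.07 -0.06 -0.6  -0.58 -0.42 -0.26 -0.07  0.86  0.52]]
t 3.25 tcp [ 541.8 -190.3  248.2] jawyaw -4.9deg appr [ 0.  0. -1.] F [-1.5  5.  -1.1] w 85.2 q [-0.55  0.42  1.23  0.    1.49 -0.46]
```

Request:
servo_tool:
  plan:
    - {"tx":0.0,"ty":0,"tz":-0.03,"twist":0,"claw":100}
    - {"tx":0.0,"ty":-0.002,"tz":-0.03,"twist":0,"claw":170}
    - {"tx":0.001,"ty":0,"tz":-0.03,"twist":0,"claw":170}
    - {"tx":0,"ty":0,"tz":-0.03,"twist":0,"claw":170}
    - {"tx":0,"ty":0,"tz":-0.03,"twist":0,"claw":170}
    - {"tx":0,"ty":0,"tz":0,"twist":0,"claw":170}
    - {"tx":0,"ty":0,"tz":0,"twist":0,"claw":170}

```text
time_s: 3.95
tcp_pos: [538.9, -198.2, 99.0]
ee_rot: [-0.386, 1.571, -0.485]
force: [1.2, 0.3, 0.4]
width: 28.7
```

```bash
python3 - <<'E'
from fit import *
st()
for n in ['side']:
    im,d=camera(n); np.savez(f'{n}1.npz',im=im,d=d)
    x0,y0=284,203
    s=7; a=cv2.resize(im[y0:y0+80,x0:x0+100],None,fx=s,fy=s,interpolation=cv2.INTER_CUBIC)
    cv2.imwrite(f'pics/{n}3.png',a)
st()
E
```

```text
t 3.95 tcp [ 538.9 -198.2   99. ] jawyaw -5.7deg appr [ 0. -0. -1.] F [1.2 0.3 0.4] w 28.7 q [-0.56  0.57  1.44  0.    1.13 -0.46]
t 4.00 tcp [ 539.3 -198.4   99.8] jawyaw -5.7deg appr [ 0.002 -0.001 -1.   ] F [-0.2 -0.5  0.5] w 28.5 q [-0.56  0.57  1.44  0.    1.13 -0.46]
```

View pics/side3.png

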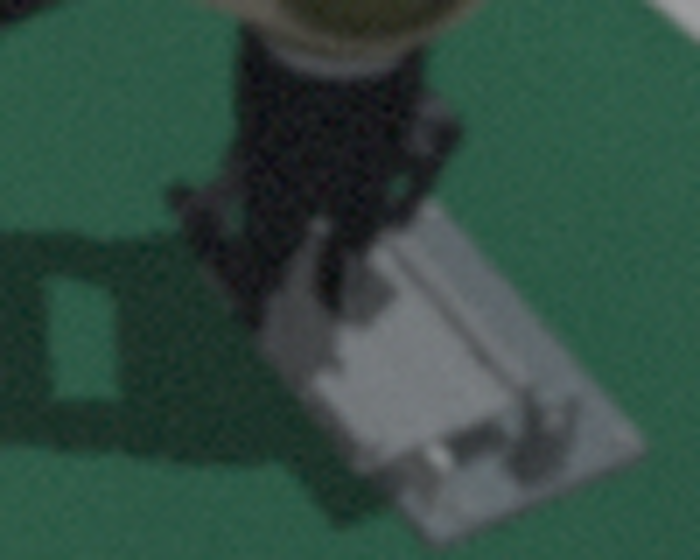

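Request:
servo_tool:
  plan:
    - {"tx":0,"ty":0,"tz":-0.015,"twist":0,"claw":195}
    - {"tx":0,"ty":0,"tz":-0.005,"twist":0,"claw":195}
    - {"tx":0,"ty":0,"tz":-0.002,"twist":0,"claw":195}
    - {"tx":0,"ty":0,"tz":0,"twist":0,"claw":195}
    - {"tx":0,"ty":0,"tz":0,"twist":0,"claw":195}

```text
time_s: 4.5
tcp_pos: [538.9, -198.2, 77.1]
ee_rot: [-0.488, 1.57, -0.588]
force: [-0.6, -0.1, -0.6]
width: 20.0
```

Request:
servo_tool:
  plan:
    - {"tx":0,"ty":0,"tz":-0.001,"twist":0,"claw":195}
    - {"tx":0,"ty":0,"tz":-0.001,"twist":0,"claw":195}
    - {"tx":0,"ty":0,"tz":0,"twist":0,"claw":195}

```text
time_s: 4.8
tcp_pos: [538.6, -197.9, 74.3]
ee_rot: [2.812, 1.571, 2.712]
force: [0.1, 0.2, 0.6]
width: 20.0
```

Request:
servo_tool:
  plan:
    - {"tx":0,"ty":0,"tz":-0.001,"twist":0,"claw":195}
    - {"tx":0,"ty":0,"tz":-0.001,"twist":0,"claw":195}
    - {"tx":0,"ty":0,"tz":0,"twist":0,"claw":195}

```text
time_s: 5.1
tcp_pos: [538.6, -198.0, 72.3]
ee_rot: [1.914, 1.571, 1.815]
force: [0.3, -0.3, -0.2]
width: 20.1
```

Request:
servo_tool:
  plan:
    - {"tx":0,"ty":0,"tz":0.001,"twist":0,"claw":215}
    - {"tx":0,"ty":0,"tz":0,"twist":0,"claw":255}
    - {"tx":0,"ty":0,"tz":0,"twist":0,"claw":255}
    - {"tx":0,"ty":0,"tz":0,"twist":0,"claw":255}

```text
time_s: 5.5
tcp_pos: [539.8, -198.1, 73.6]
ee_rot: [-0.108, 1.568, -0.208]
force: [6.9, -0.0, -1.8]
width: 10.3
```

Request:
servo_tool:
  plan:
    - {"tx":0.0003,"ty":0,"tz":0.0034,"twist":0,"claw":255}
    - {"tx":0.0003,"ty":0,"tz":0.0034,"twist":0,"claw":255}
    - {"tx":0.0006,"ty":-0.0001,"tz":0.0034,"twist":0,"claw":255}
    - {"tx":0.0006,"ty":-0.0001,"tz":0.0034,"twist":0,"claw":255}

```text
time_s: 5.9
tcp_pos: [541.3, -198.3, 85.3]
ee_rot: [0.738, 1.57, 0.638]
force: [9.5, -2.5, -15.7]
width: 10.2
```

```bash
python3 - <<'E'
from fit import *
st()
im,d=camera('side')
x0,y0=284,203
s=7; a=cv2.resize(im[y0:y0+80,x0:x0+100],None,fx=s,fy=s,interpolation=cv2.INTER_CUBIC)
cv2.imwrite('pics/side4.png',a)
st()
E
```

```text
t 5.90 tcp [ 541.3 -198.3   85.3] jawyaw -5.7deg appr [ 0.001  0.001 -1.   ] F [  9.5  -2.5 -15.7] w 10.2 q [-0.56  0.59  1.45  0.    1.1  -0.46]
t 5.95 tcp [ 541.4 -198.3   85.8] jawyaw -5.7deg appr [ 0.001  0.    -1.   ] F [ 10.7  -1.9 -15.5] w 10.3 q [-0.56  0.59  1.45  0.    1.1  -0.46]
```

View pics/side4.png

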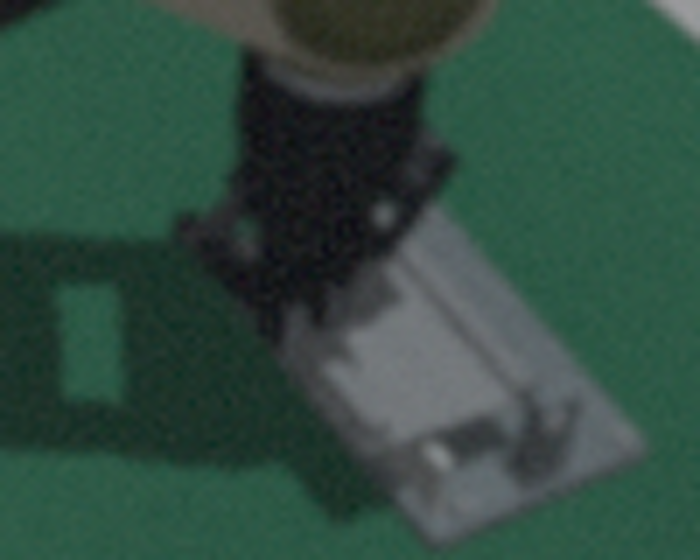

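Request:
servo_tool:
  plan:
    - {"tx":0.0013,"ty":-0.0001,"tz":0.0033,"twist":0,"claw":255}
    - {"tx":0.0013,"ty":-0.0001,"tz":0.0033,"twist":0,"claw":255}
    - {"tx":0.0013,"ty":-0.0001,"tz":0.0033,"twist":0,"claw":255}
    - {"tx":0.0013,"ty":-0.0001,"tz":0.0033,"twist":0,"claw":255}

```text
time_s: 6.35
tcp_pos: [544.5, -198.6, 97.5]
ee_rot: [2.933, 1.565, 2.834]
force: [4.7, -5.2, -22.4]
width: 10.3
```

```bash
python3 - <<'E'
from fit import *
st()
im,d=camera('side')
x0,y0=284,203
s=7; a=cv2.resize(im[y0:y0+80,x0:x0+100],None,fx=s,fy=s,interpolation=cv2.INTER_CUBIC)
cv2.imwrite('pics/side5.png',a)
st()
E
```

```text
t 6.35 tcp [ 544.5 -198.6   97.5] jawyaw -5.7deg appr [-0.005  0.002 -1.   ] F [  4.7  -5.2 -22.4] w 10.3 q [-0.55  0.58  1.43 -0.    1.14 -0.45]
t 6.40 tcp [ 544.6 -198.6   97.8] jawyaw -5.7deg appr [-0.005  0.002 -1.   ] F [  5.2  -4.8 -20.9] w 10.3 q [-0.55  0.58  1.43 -0.    1.14 -0.45]
```

View pics/side5.png

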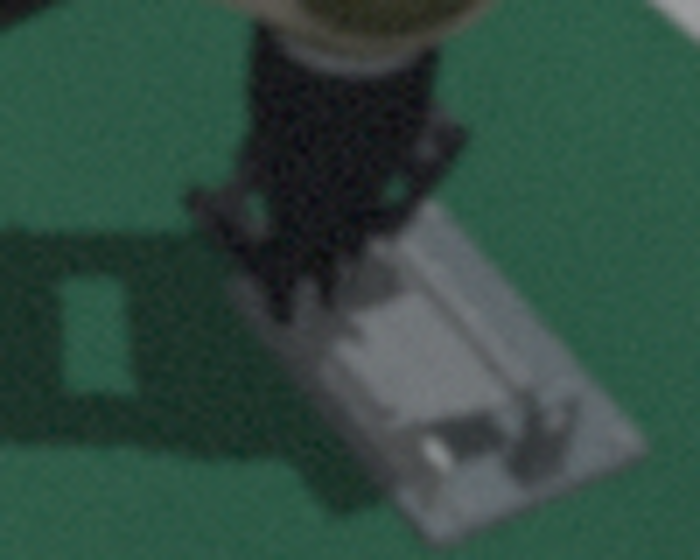

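```bash
cat >> fit.py <<'E'
S=np.array([617.5,-206.4,-0.100])
def tostand(P,S=S):
    c,s=np.cos(S[2]),np.sin(S[2]); d=P-np.array([S[0],S[1],0])
    return np.stack([c*d[...,0]+s*d[...,1],-s*d[...,0]+c*d[...,1],d[...,2]],-1)
def profile(n,y0=-62,y1=-25,x0=-95,x1=60):
    im,d=camera(n); Q=tostand(cloud(n,d)); q=Q.reshape(-1,3)
    m=(q[:,1]>y0)&(q[:,1]<y1)&(q[:,0]>x0)&(q[:,0]<x1)&(q[:,2]<230); q=q[m]
    for a in range(x0,x1,10):
        k=(q[:,0]>=a)&(q[:,0]<a+10)
        if k.sum(): print(a+5,'n',k.sum(),'z med %.1f  p10 %.1f p90 %.1f'%(np.median(q[k,2]),*np.percentile(q[k,2],[10,90])))
    return im,d
E
python3 - <<'E'
from fit import *
im,d=profile('side')
E
```

```text
-90 n 55 z med 0.8  p10 -3.1 p90 223.4
-80 n 107 z med 80.7  p10 -0.3 p90 216.8
-70 n 59 z med 86.9  p10 -1.5 p90 219.7
-60 n 53 z med 1.7  p10 -2.5 p90 215.4
-50 n 106 z med 22.8  p10 4.7 p90 70.3
-40 n 29 z med 65.9  p10 63.5 p90 67.6
-30 n 25 z med 62.6  p10 59.0 p90 65.2
-20 n 45 z med 56.3  p10 8.5 p90 61.6
-10 n 54 z med 55.5  p10 9.8 p90 58.7
0 n 55 z med 57.9  p10 9.7 p90 64.5
10 n 14 z med 9.8  p10 7.7 p90 11.7
20 n 6 z med 10.6  p10 6.2 p90 14.0
40 n 6 z med 10.9  p10 9.4 p90 12.9
50 n 23 z med 10.2  p10 8.0 p90 13.4
60 n 8 z med 9.7  p10 8.3 p90 11.9
```

Request:
servo_tool:
  plan:
    - {"tx":0.0016,"ty":-0.0001,"tz":0.003,"twist":0,"claw":255}
    - {"tx":0.0017,"ty":-0.0002,"tz":0.0029,"twist":0,"claw":255}
    - {"tx":0.0018,"ty":-0.0002,"tz":0.0028,"twist":0,"claw":255}
    - {"tx":0.0019,"ty":-0.0002,"tz":0.0028,"twist":0,"claw":255}

```text
time_s: 6.85
tcp_pos: [548.9, -199.0, 107.9]
ee_rot: [2.993, 1.558, 2.894]
force: [-7.4, -6.6, -19.8]
width: 10.3
```

```bash
python3 - <<'E'
from fit import *
st()
im,d=profile('side')
x0,y0=284,203
s=7; a=cv2.resize(im[y0:y0+80,x0:x0+100],None,fx=s,fy=s,interpolation=cv2.INTER_CUBIC)
cv2.imwrite('pics/side6.png',a)
E
```

```text
t 6.85 tcp [ 548.9 -199.   107.9] jawyaw -5.7deg appr [-0.013  0.003 -1.   ] F [ -7.4  -6.6 -19.8] w 10.3 q [-0.55  0.58  1.4  -0.    1.18 -0.45]
-90 n 39 z med 0.3  p10 -2.6 p90 228.0
-80 n 84 z med 86.3  p10 -2.9 p90 183.2
-70 n 71 z med 95.7  p10 -2.5 p90 220.0
-60 n 54 z med 1.2  p10 -2.6 p90 182.0
-50 n 103 z med 25.0  p10 7.6 p90 76.3
-40 n 25 z med 70.7  p10 43.7 p90 72.6
-30 n 23 z med 66.8  p10 64.3 p90 68.9
-20 n 54 z med 36.6  p10 9.1 p90 64.5
-10 n 48 z med 54.6  p10 8.0 p90 61.0
0 n 61 z med 57.0  p10 7.9 p90 64.1
10 n 17 z med 10.1  p10 7.3 p90 11.3
20 n 7 z med 10.3  p10 8.4 p90 12.0
40 n 9 z med 10.4  p10 8.9 p90 12.1
50 n 19 z med 9.9  p10 7.7 p90 11.2
60 n 13 z med 9.8  p10 6.6 p90 12.6
```

View pics/side6.png

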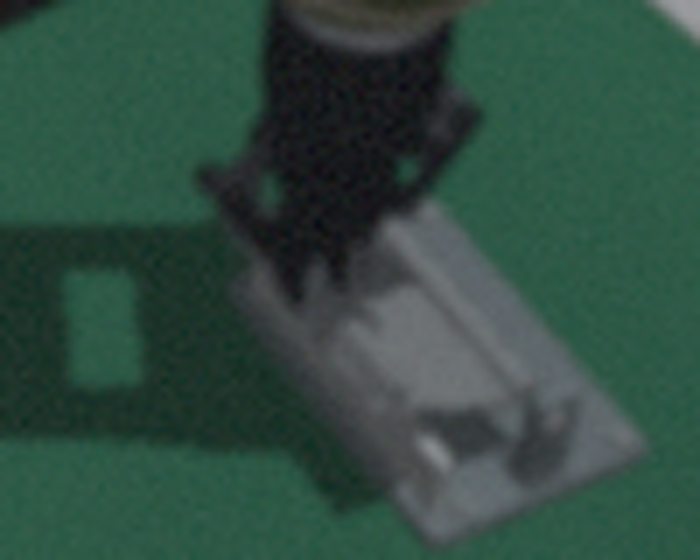

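Request:
servo_tool:
  plan:
    - {"tx":0.0019,"ty":-0.0002,"tz":0.0025,"twist":0,"claw":255}
    - {"tx":0.002,"ty":-0.0002,"tz":0.0024,"twist":0,"claw":255}
    - {"tx":0.0021,"ty":-0.0002,"tz":0.0023,"twist":0,"claw":255}
    - {"tx":0.0022,"ty":-0.0002,"tz":0.0022,"twist":0,"claw":255}
    - {"tx":0.0023,"ty":-0.0002,"tz":0.0021,"twist":0,"claw":255}

```text
time_s: 7.4
tcp_pos: [556.3, -199.8, 120.5]
ee_rot: [3.043, 1.55, 2.944]
force: [-29.8, -3.7, 3.0]
width: 10.6
```

```bash
python3 - <<'E'
from fit import *
st()
im,d=profile('side')
x0,y0=284,203
s=7; a=cv2.resize(im[y0:y0+80,x0:x0+100],None,fx=s,fy=s,interpolation=cv2.INTER_CUBIC)
cv2.imwrite('pics/side7.png',a)
E
```

```text
t 7.40 tcp [ 556.3 -199.8  120.5] jawyaw -5.7deg appr [-0.021  0.004 -1.   ] F [-29.8  -3.7   3. ] w 10.6 q [-0.54  0.58  1.35 -0.01  1.23 -0.44]
-90 n 32 z med -1.3  p10 -3.4 p90 1.9
-80 n 31 z med -1.8  p10 -4.1 p90 1.8
-70 n 88 z med 100.0  p10 -2.2 p90 109.7
-60 n 67 z med 4.9  p10 -2.3 p90 110.3
-50 n 97 z med 24.8  p10 7.0 p90 45.7
-40 n 15 z med 78.7  p10 41.8 p90 81.7
-30 n 21 z med 72.7  p10 69.1 p90 75.9
-20 n 40 z med 12.2  p10 8.1 p90 68.0
-10 n 57 z med 12.6  p10 8.5 p90 61.7
0 n 57 z med 55.8  p10 8.7 p90 62.8
10 n 19 z med 9.2  p10 5.6 p90 12.0
20 n 7 z med 10.4  p10 5.9 p90 11.8
40 n 7 z med 11.6  p10 9.4 p90 13.1
50 n 21 z med 11.3  p10 9.6 p90 12.8
60 n 9 z med 10.3  p10 7.1 p90 12.6
```

View pics/side7.png

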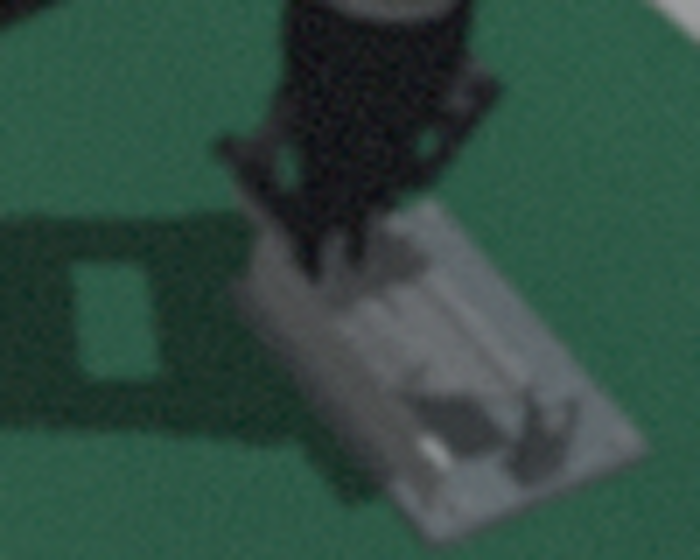

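Request:
servo_tool:
  plan:
    - {"tx":-0.0042,"ty":0.0003,"tz":-0.005,"twist":0,"claw":255}
    - {"tx":-0.0042,"ty":0.0003,"tz":-0.006,"twist":0,"claw":255}
    - {"tx":-0.003,"ty":0.0003,"tz":-0.006,"twist":0,"claw":255}
    - {"tx":-0.003,"ty":0.0002,"tz":-0.006,"twist":0,"claw":255}
    - {"tx":-0.002,"ty":0.0002,"tz":-0.006,"twist":0,"claw":255}
    - {"tx":-0.002,"ty":0,"tz":-0.006,"twist":0,"claw":255}
    - {"tx":-0.001,"ty":0,"tz":-0.006,"twist":0,"claw":255}

```text
time_s: 8.15
tcp_pos: [540.6, -198.2, 81.2]
ee_rot: [2.922, 1.563, 2.823]
force: [-10.2, 1.6, 3.0]
width: 9.7
```

Request:
servo_tool:
  plan:
    - {"tx":0,"ty":0,"tz":0,"twist":0,"claw":160}
    - {"tx":0,"ty":0,"tz":0.006,"twist":0,"claw":160}
    - {"tx":0,"ty":0,"tz":0.02,"twist":0,"claw":160}
    - {"tx":-0.01,"ty":0,"tz":0.014,"twist":-8.2,"claw":160}
    - {"tx":-0.012,"ty":0.001,"tz":0,"twist":-8.2,"claw":160}
    - {"tx":-0.011,"ty":0.001,"tz":0,"twist":-8.2,"claw":255}
    - {"tx":0,"ty":0,"tz":0,"twist":-8.2,"claw":255}
    - {"tx":0,"ty":0,"tz":0,"twist":-8.2,"claw":255}
    - {"tx":0,"ty":0,"tz":0,"twist":-8.2,"claw":255}
    - {"tx":0,"ty":0,"tz":-0.01,"twist":-8.2,"claw":255}
    - {"tx":0,"ty":0,"tz":-0.02,"twist":-8.2,"claw":255}
    - {"tx":0,"ty":0,"tz":-0.02,"twist":-8.2,"claw":255}
    - {"tx":0,"ty":0,"tz":-0.015,"twist":-8.2,"claw":255}
    - {"tx":0,"ty":0,"tz":-0.01,"twist":-8.0,"claw":255}
    - {"tx":0,"ty":0,"tz":0,"twist":0,"claw":255}

```text
time_s: 9.65
tcp_pos: [510.8, -196.9, 46.7]
ee_rot: [-2.132, 1.57, 2.48]
force: [0.7, -1.0, 0.8]
width: 0.2
```

```bash
python3 - <<'E'
from fit import *
s=st(); print(tostand(s['tcp_pos']))
im,d=camera('side')
x0,y0=274,203
s=7; a=cv2.resize(im[y0:y0+80,x0:x0+100],None,fx=s,fy=s,interpolation=cv2.INTER_CUBIC)
cv2.imwrite('pics/side8.png',a)
E
```

```text
t 9.65 tcp [ 510.8 -196.9   46.7] jawyaw -95.8deg appr [-0.001  0.001 -1.   ] F [ 0.7 -1.   0.8] w 0.2 q [-0.58  0.6   1.57  0.    0.96  1.09]
[-107.14063248   -1.21532715   46.72750419]
```

View pics/side8.png

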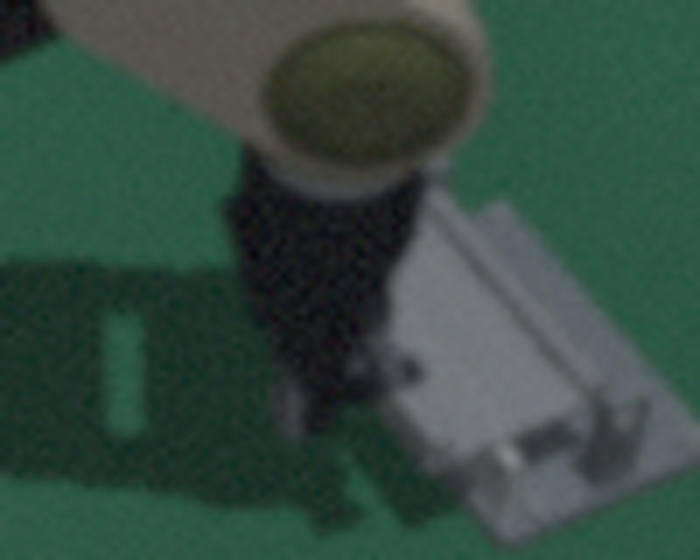

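Request:
servo_tool:
  plan:
    - {"tx":0.006,"ty":-0.0006,"tz":0,"twist":0,"claw":255}
    - {"tx":0.003,"ty":-0.0003,"tz":0,"twist":0,"claw":255}
    - {"tx":0.0015,"ty":-0.0001,"tz":0,"twist":0,"claw":255}
    - {"tx":0,"ty":0,"tz":0,"twist":0,"claw":255}

```text
time_s: 10.1
tcp_pos: [521.6, -198.1, 47.4]
ee_rot: [1.1, 1.57, -0.569]
force: [-0.1, -0.1, 0.3]
width: -0.0
```

Request:
servo_tool:
  plan:
    - {"tx":0.0015,"ty":-0.0001,"tz":0,"twist":0,"claw":255}
    - {"tx":0.0015,"ty":-0.0002,"tz":0,"twist":0,"claw":255}
    - {"tx":0.0015,"ty":-0.0001,"tz":0,"twist":0,"claw":255}

```text
time_s: 10.4
tcp_pos: [522.9, -198.0, 47.2]
ee_rot: [-1.678, 1.563, 2.936]
force: [-22.7, -1.5, 14.3]
width: 0.0
```

Request:
servo_tool:
  plan:
    - {"tx":0,"ty":0,"tz":0.004,"twist":0,"claw":255}
    - {"tx":0,"ty":0,"tz":0.004,"twist":0,"claw":255}
    - {"tx":0,"ty":0,"tz":0.004,"twist":0,"claw":255}

```text
time_s: 10.7
tcp_pos: [522.9, -197.8, 57.9]
ee_rot: [-1.797, 1.563, 2.816]
force: [-9.8, -1.4, -3.6]
width: -0.0
```

```bash
python3 - <<'E'
from fit import *
s=st(); print(tostand(s['tcp_pos']))
im,d=profile('side')
x0,y0=274,203
s=7; a=cv2.resize(im[y0:y0+80,x0:x0+100],None,fx=s,fy=s,interpolation=cv2.INTER_CUBIC)
cv2.imwrite('pics/side9.png',a)
E
```

```text
t 10.70 tcp [ 522.9 -197.8   57.9] jawyaw -95.7deg appr [-0.008  0.003 -1.   ] F [-9.8 -1.4 -3.6] w -0.0 q [-0.57  0.61  1.52 -0.    1.02  1.1 ]
[-94.94947113  -0.92149485  57.8671547 ]
-90 n 117 z med 146.4  p10 -2.2 p90 205.9
-80 n 108 z med 71.2  p10 -1.4 p90 199.7
-70 n 50 z med 1.5  p10 -3.1 p90 190.4
-60 n 66 z med 7.0  p10 -2.2 p90 62.4
-50 n 76 z med 25.4  p10 4.9 p90 61.3
-40 n 32 z med 57.9  p10 56.0 p90 60.5
-30 n 26 z med 56.8  p10 54.5 p90 58.9
-20 n 49 z med 53.8  p10 7.7 p90 57.4
-10 n 55 z med 53.4  p10 8.8 p90 58.4
0 n 49 z med 58.4  p10 10.3 p90 63.7
10 n 17 z med 11.1  p10 5.5 p90 13.4
20 n 4 z med 9.2  p10 6.3 p90 11.8
40 n 6 z med 9.9  p10 9.2 p90 12.9
50 n 22 z med 9.5  p10 6.8 p90 12.9
60 n 9 z med 10.5  p10 6.8 p90 12.1
```

View pics/side9.png

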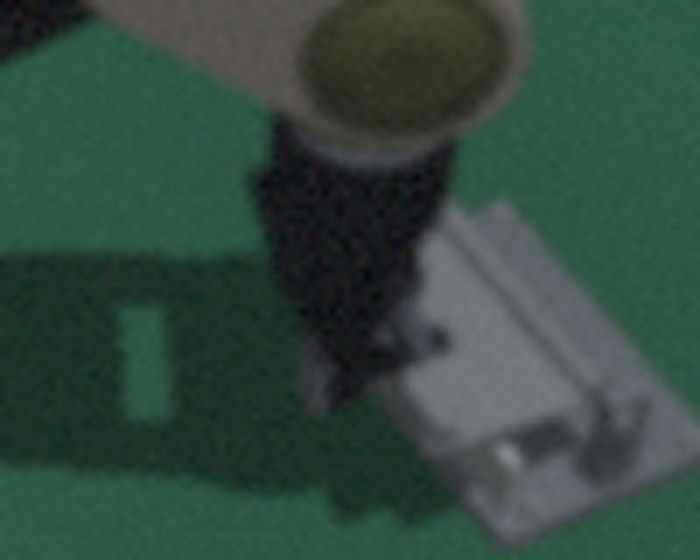

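Request:
servo_tool:
  plan:
    - {"tx":0.0015,"ty":-0.0002,"tz":0.002,"twist":0,"claw":255}
    - {"tx":0.0006,"ty":0,"tz":0.004,"twist":0,"claw":255}
    - {"tx":0.0007,"ty":-0.0001,"tz":0.004,"twist":0,"claw":255}
    - {"tx":0.001,"ty":-0.0001,"tz":0.004,"twist":0,"claw":255}

```text
time_s: 11.15
tcp_pos: [524.8, -198.0, 71.4]
ee_rot: [-1.758, 1.557, 2.856]
force: [-20.6, -2.9, -0.3]
width: -0.0
```

```bash
python3 - <<'E'
from fit import *
s=st(); print(tostand(s['tcp_pos']))
im,d=profile('side',x0=-60,x1=10)
E
```

```text
t 11.15 tcp [ 524.8 -198.    71.4] jawyaw -95.7deg appr [-0.013  0.004 -1.   ] F [-20.6  -2.9  -0.3] w -0.0 q [-0.57  0.59  1.5  -0.    1.06  1.1 ]
[-93.0758364   -0.86387569  71.3936099 ]
-55 n 75 z med 10.4  p10 -2.5 p90 69.4
-45 n 65 z med 38.7  p10 11.3 p90 66.7
-35 n 25 z med 62.4  p10 59.8 p90 66.1
-25 n 35 z med 59.9  p10 11.2 p90 63.2
-15 n 49 z med 14.3  p10 8.6 p90 59.2
-5 n 65 z med 55.3  p10 10.0 p90 64.3
5 n 26 z med 12.1  p10 8.7 p90 63.1
```

Request:
servo_tool:
  plan:
    - {"tx":0.0008,"ty":-0.0001,"tz":0.0037,"twist":0,"claw":255}
    - {"tx":0.001,"ty":-0.0001,"tz":0.0036,"twist":0,"claw":255}
    - {"tx":0.0012,"ty":-0.0001,"tz":0.0036,"twist":0,"claw":255}
    - {"tx":0.0013,"ty":-0.0001,"tz":0.0035,"twist":0,"claw":255}
    - {"tx":0.0014,"ty":-0.0001,"tz":0.0034,"twist":0,"claw":255}
    - {"tx":0.0016,"ty":-0.0002,"tz":0.0033,"twist":0,"claw":255}

```text
time_s: 11.8
tcp_pos: [532.5, -198.8, 93.3]
ee_rot: [-1.722, 1.559, 2.892]
force: [-20.4, -0.9, 5.9]
width: 0.2
```

```bash
python3 - <<'E'
from fit import *
s=st(); print(tostand(s['tcp_pos']))
im,d=profile('side',x0=-60,x1=10)
x0,y0=274,203
s=7; a=cv2.resize(im[y0:y0+80,x0:x0+100],None,fx=s,fy=s,interpolation=cv2.INTER_CUBIC)
cv2.imwrite('pics/side10.png',a)
E
```

```text
t 11.80 tcp [ 532.5 -198.8   93.3] jawyaw -95.7deg appr [-0.012  0.003 -1.   ] F [-20.4  -0.9   5.9] w 0.2 q [-0.56  0.57  1.46 -0.    1.12  1.11]
[-85.35806182  -0.93112398  93.29564103]
-55 n 76 z med 9.7  p10 -2.6 p90 94.4
-45 n 73 z med 31.8  p10 11.1 p90 71.2
-35 n 20 z med 75.4  p10 71.1 p90 77.9
-25 n 26 z med 67.1  p10 9.4 p90 71.0
-15 n 53 z med 12.3  p10 7.8 p90 64.5
-5 n 62 z med 56.0  p10 8.8 p90 62.8
5 n 37 z med 12.2  p10 8.9 p90 62.1
```

View pics/side10.png

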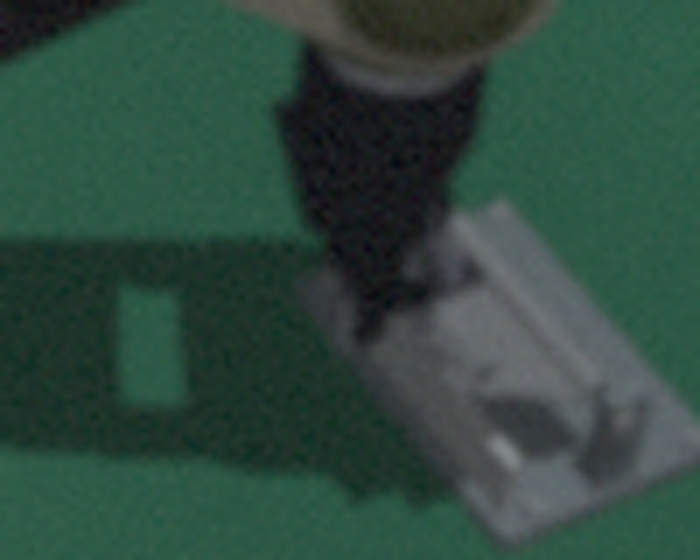

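Request:
servo_tool:
  plan:
    - {"tx":0.0034,"ty":-0.0003,"tz":0.0064,"twist":0,"claw":255}
    - {"tx":0.0039,"ty":-0.0004,"tz":0.0062,"twist":0,"claw":255}
    - {"tx":0.0045,"ty":-0.0004,"tz":0.0059,"twist":0,"claw":255}
    - {"tx":0.005,"ty":-0.0005,"tz":0.0055,"twist":0,"claw":255}
    - {"tx":0.0055,"ty":-0.0005,"tz":0.005,"twist":0,"claw":255}
    - {"tx":0.0059,"ty":-0.0006,"tz":0.0046,"twist":0,"claw":255}

```text
time_s: 12.45
tcp_pos: [564.3, -202.2, 128.1]
ee_rot: [-1.612, 1.569, 3.001]
force: [-3.4, -1.0, -0.1]
width: -0.1
```

```bash
python3 - <<'E'
from fit import *
s=st(); print(tostand(s['tcp_pos']))
im,d=profile('side',x0=-60,x1=10)
x0,y0=274,183
s=7; a=cv2.resize(im[y0:y0+80,x0:x0+100],None,fx=s,fy=s,interpolation=cv2.INTER_CUBIC)
cv2.imwrite('pics/side11.png',a)
E
```

```text
t 12.45 tcp [ 564.3 -202.2  128.1] jawyaw -95.7deg appr [-0.002  0.    -1.   ] F [-3.4 -1.  -0.1] w -0.1 q [-0.54  0.57  1.33 -0.    1.24  1.13]
[-53.36151172  -1.11730954 128.12151119]
-55 n 122 z med 26.9  p10 -1.7 p90 214.5
-45 n 90 z med 43.0  p10 17.3 p90 204.2
-35 n 56 z med 132.6  p10 112.2 p90 136.5
-25 n 36 z med 91.8  p10 9.7 p90 136.7
-15 n 37 z med 11.3  p10 7.6 p90 69.8
-5 n 38 z med 11.5  p10 7.7 p90 57.8
5 n 39 z med 11.7  p10 8.4 p90 61.7
```

View pics/side11.png

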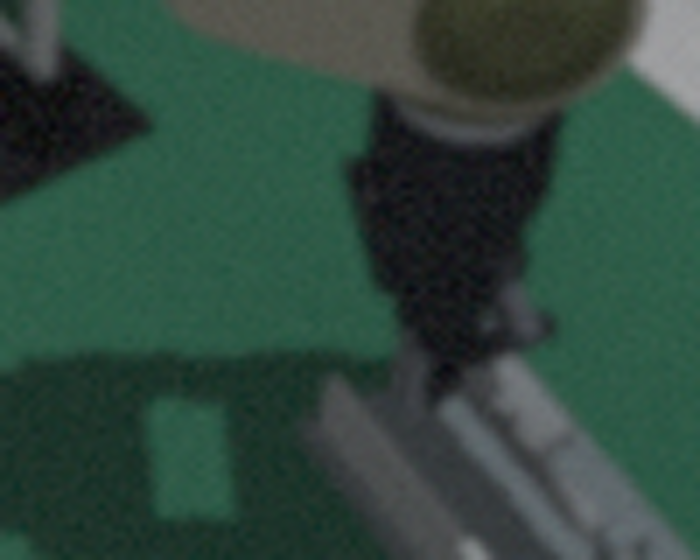

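Request:
servo_tool:
  plan:
    - {"tx":0.0066,"ty":-0.0007,"tz":0.003,"twist":0,"claw":255}
    - {"tx":0.0069,"ty":-0.0007,"tz":0.0025,"twist":0,"claw":255}
    - {"tx":0.007,"ty":-0.0007,"tz":0.002,"twist":0,"claw":255}
    - {"tx":0.0072,"ty":-0.0007,"tz":0.001,"twist":0,"claw":255}
    - {"tx":0.0072,"ty":-0.0007,"tz":0,"twist":0,"claw":255}
    - {"tx":0.007,"ty":-0.0007,"tz":0,"twist":0,"claw":255}
    - {"tx":0.005,"ty":-0.0005,"tz":0,"twist":0,"claw":255}
    - {"tx":0.004,"ty":-0.0004,"tz":0,"twist":0,"claw":255}
    - {"tx":0.003,"ty":-0.0003,"tz":0,"twist":0,"claw":255}

```text
time_s: 13.4
tcp_pos: [619.3, -207.6, 136.1]
ee_rot: [2.905, 1.571, 1.235]
force: [-0.0, -0.0, -0.1]
width: 0.3
```

```bash
python3 - <<'E'
from fit import *
s=st(); print(tostand(s['tcp_pos']))
im,d=camera('side')
x0,y0=294,173
s=7; a=cv2.resize(im[y0:y0+80,x0:x0+100],None,fx=s,fy=s,interpolation=cv2.INTER_CUBIC)
cv2.imwrite('pics/side12.png',a)
E
```

```text
t 13.40 tcp [ 619.3 -207.6  136.1] jawyaw -95.7deg appr [ 0.  0. -1.] F [-0.  -0.  -0.1] w 0.3 q [-0.5   0.65  1.15  0.    1.34  1.17]
[  1.93194472  -0.97943437 136.1322232 ]
```

View pics/side12.png

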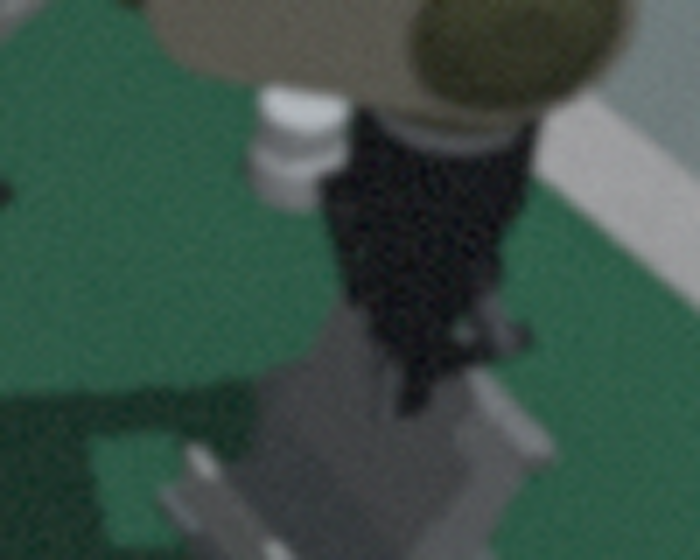

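Request:
servo_tool:
  plan:
    - {"tx":-0.015,"ty":0.001,"tz":0,"twist":0,"claw":255}
    - {"tx":-0.02,"ty":0.001,"tz":0.02,"twist":0,"claw":200}
    - {"tx":-0.003,"ty":0.005,"tz":0.035,"twist":8.2,"claw":100}
    - {"tx":0,"ty":0.025,"tz":0.04,"twist":8.2,"claw":100}
    - {"tx":0,"ty":0.035,"tz":0.01,"twist":8.2,"claw":100}
    - {"tx":0,"ty":0.035,"tz":0,"twist":8.2,"claw":100}
    - {"tx":0,"ty":0.035,"tz":0,"twist":8.2,"claw":100}
    - {"tx":0,"ty":0.035,"tz":0,"twist":8.2,"claw":100}
    - {"tx":0,"ty":0.035,"tz":0,"twist":8.2,"claw":100}
    - {"tx":0,"ty":0.035,"tz":0,"twist":8.2,"claw":100}
    - {"tx":0,"ty":0.035,"tz":0,"twist":8.2,"claw":100}
    - {"tx":0,"ty":0.035,"tz":0,"twist":8.2,"claw":100}
    - {"tx":0,"ty":0.035,"tz":0,"twist":8.2,"claw":100}
    - {"tx":0,"ty":0.025,"tz":0,"twist":8.0,"claw":100}
    - {"tx":0,"ty":0.0,"tz":0,"twist":0,"claw":100}

```text
time_s: 14.95
tcp_pos: [580.4, 167.1, 241.3]
ee_rot: [1.524, 1.57, 1.574]
force: [0.1, -0.5, -0.4]
width: 51.6
```

```bash
python3 - <<'E'
from fit import *
s=st()
im,d=camera('side'); cv2.imwrite('pics/side13f.png',im); np.savez('side13.npz',im=im,d=d)
im2,d2=camera('top'); np.savez('top13.npz',im=im2,d=d2)
x0,y0=284,173
s=6; a=cv2.resize(im[y0:y0+95,x0:x0+65],None,fx=s,fy=s,interpolation=cv2.INTER_CUBIC)
b=cv2.resize(im2[150:245,305:370],None,fx=s,fy=s,interpolation=cv2.INTER_CUBIC)
cv2.imwrite('pics/side13.png',np.hstack([a,b]))
st()
E
```

```text
t 14.95 tcp [580.4 167.1 241.3] jawyaw 2.9deg appr [-0.     0.001 -1.   ] F [ 0.1 -0.5 -0.4] w 51.6 q [0.08 0.48 1.15 0.   1.51 0.03]
t 15.05 tcp [580.8 164.4 241.3] jawyaw 2.4deg appr [-0. -0. -1.] F [-0.2  0.1  0.6] w 52.1 q [ 0.08  0.48  1.15 -0.    1.51  0.04]
```

View pics/side13.png

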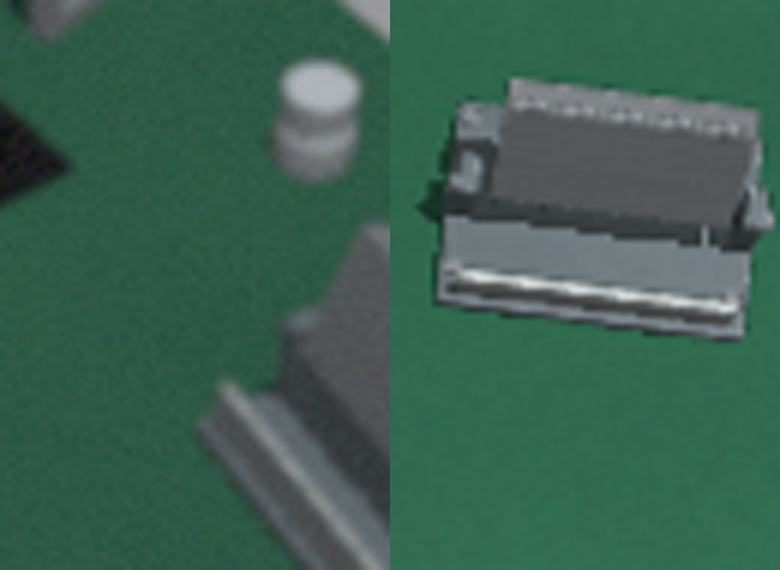

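View pics/side13f.png

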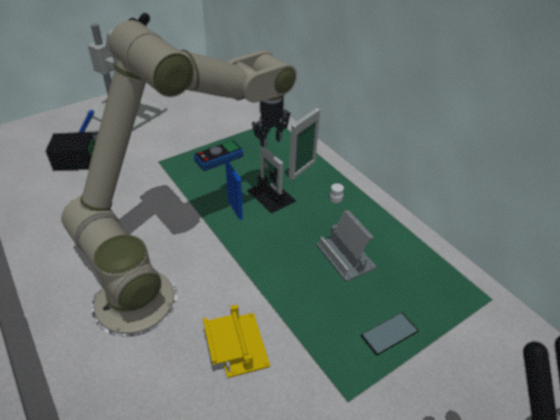

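```bash
python3 - <<'E'
from fit import *
zs=np.load('side13.npz');zt=np.load('top13.npz')
Ls=[[60,85,12],[60,-85,12],[-55,-85,12],[-55,85,12],[-43.5,75,46],[-43.5,-75,46],[-49.5,75,46],[-49.5,-75,46]]
# plate open 110deg: front face at edge corners
c,s=np.cos(np.radians(20)),np.sin(np.radians(20))
e=np.array([85*s-8*c,85*c+8*s+58]); Ls+= [[e[0],65,e[1]],[e[0],-65,e[1]]]
Lc=[[-6,55,183],[-6,-55,183],[6,-55,183],[6,55,183]]
def crop(n,im,P,s,fn,hw,hh):
    uv=proj(n,P); c=uv.mean(0).astype(int); x0,y0=c[0]-hw,c[1]-hh
    a=cv2.resize(im[y0:y0+2*hh,x0:x0+2*hw],None,fx=s,fy=s,interpolation=cv2.INTER_CUBIC)
    for u,v in uv: cv2.circle(a,(int((u-x0+.5)*s),int((v-y0+.5)*s)),3,(0,0,255),1)
    print(fn,x0,y0,s); cv2.imwrite(fn,a)
crop('side',zs['im'],w(S,Ls),10,'pics/s14.png',35,30)
crop('top',zt['im'],w(S,Ls),10,'pics/t14.png',35,30)
crop('side',zs['im'],w([581.2,166.2,.044],Lc),10,'pics/c14.png',30,30)
E
```

```text
pics/s14.png 307 217 10
pics/t14.png 305 157 10
pics/c14.png 240 123 10
```

View pics/s14.png

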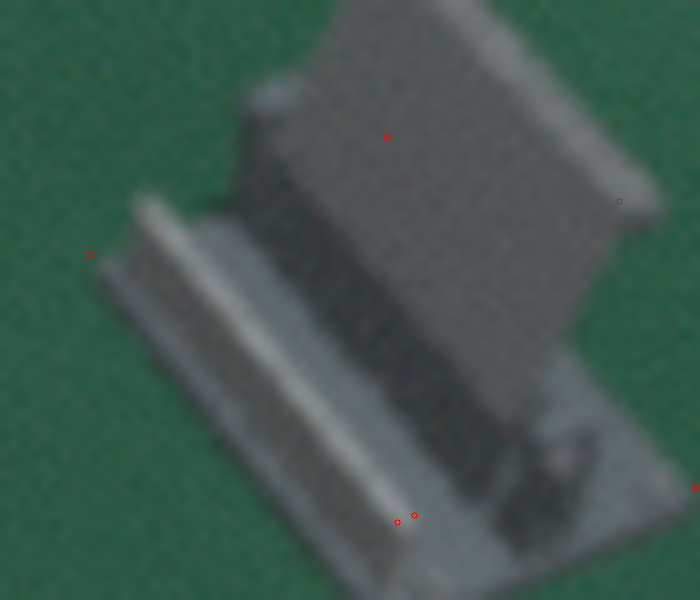

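View pics/t14.png

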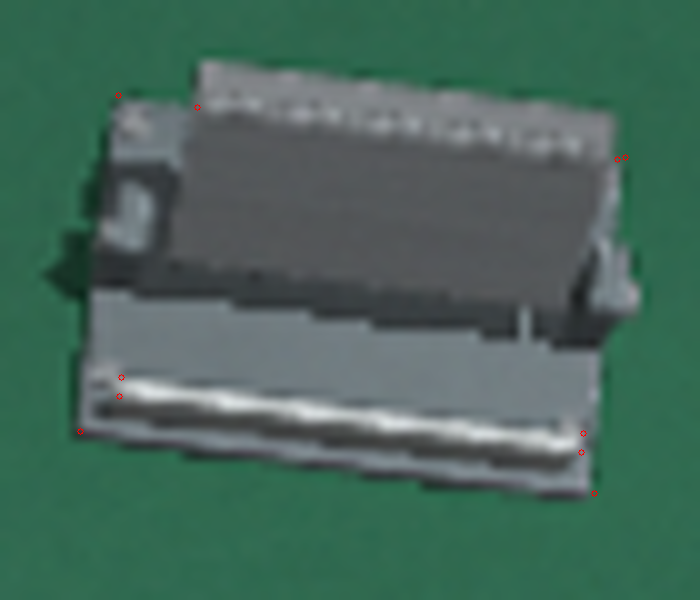

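View pics/c14.png

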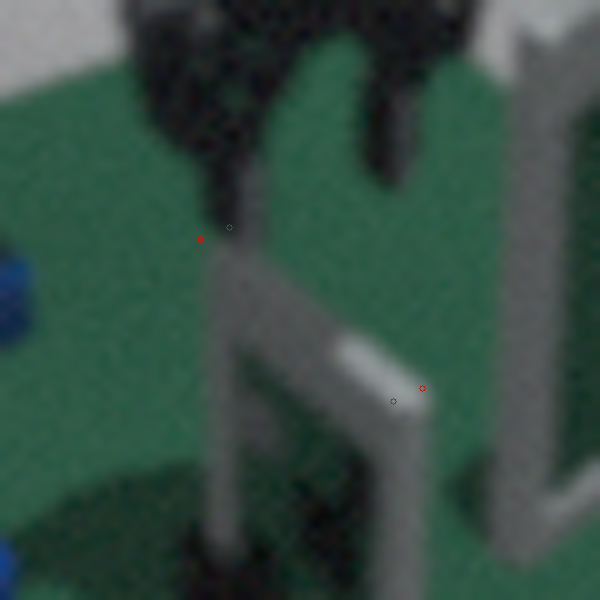

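Request:
servo_tool:
  plan:
    - {"tx":0,"ty":0,"tz":-0.02,"twist":0,"claw":140}
    - {"tx":0,"ty":0,"tz":-0.02,"twist":0,"claw":140}
    - {"tx":0,"ty":0,"tz":-0.013,"twist":0,"claw":140}
    - {"tx":0,"ty":0,"tz":-0.01,"twist":0,"claw":140}
    - {"tx":0,"ty":0,"tz":0,"twist":0,"claw":140}

```text
time_s: 15.55
tcp_pos: [580.7, 163.4, 177.2]
ee_rot: [-3.048, 1.569, -3.007]
force: [0.6, 0.2, -0.3]
width: 38.4
```

```bash
python3 - <<'E'
from fit import *
s=st()
im,d=camera('side')
x0,y0=235,110
s=9; a=cv2.resize(im[y0:y0+66,x0:x0+66],None,fx=s,fy=s,interpolation=cv2.INTER_CUBIC)
cv2.imwrite('pics/side15.png',a)
E
```

```text
t 15.55 tcp [580.7 163.4 177.2] jawyaw 2.4deg appr [-0.002 -0.    -1.   ] F [ 0.6  0.2 -0.3] w 38.4 q [ 0.08  0.53  1.26 -0.    1.36  0.04]
```

View pics/side15.png

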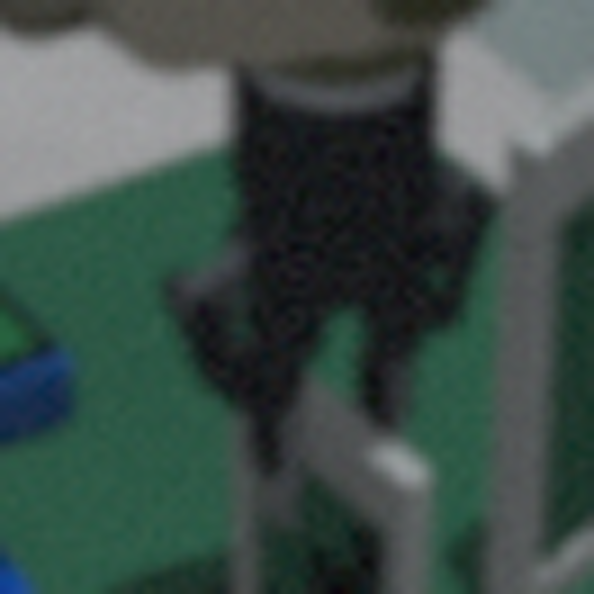

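Request:
servo_tool:
  plan:
    - {"tx":0,"ty":0.001,"tz":0.002,"twist":0,"claw":200}
    - {"tx":0,"ty":0,"tz":0,"twist":0,"claw":255}
    - {"tx":0,"ty":0,"tz":0,"twist":0,"claw":255}
    - {"tx":0,"ty":0,"tz":0,"twist":0,"claw":255}

```text
time_s: 16.0
tcp_pos: [581.6, 165.4, 181.7]
ee_rot: [-0.012, 1.568, 0.031]
force: [0.3, -0.2, 5.8]
width: 10.8
```

Request:
servo_tool:
  plan:
    - {"tx":0,"ty":0,"tz":0.005,"twist":0,"claw":255}
    - {"tx":0,"ty":0,"tz":0.015,"twist":0,"claw":255}
    - {"tx":0,"ty":0,"tz":0.02,"twist":0,"claw":255}
    - {"tx":0,"ty":0,"tz":0.025,"twist":0,"claw":255}
    - {"tx":0,"ty":0,"tz":0.025,"twist":0,"claw":255}
    - {"tx":0,"ty":0,"tz":0.025,"twist":0,"claw":255}
    - {"tx":0,"ty":0,"tz":0.025,"twist":0,"claw":255}
    - {"tx":0,"ty":0,"tz":0.01,"twist":0,"claw":255}
    - {"tx":0,"ty":0,"tz":0,"twist":0,"claw":255}

```text
time_s: 16.9
tcp_pos: [581.0, 165.5, 331.0]
ee_rot: [0.055, 1.569, 0.099]
force: [-0.6, -0.5, -3.4]
width: 10.6
```

```bash
python3 - <<'E'
from fit import *
s=st()
im,d=camera('side')
x0,y0=215,30
s=5; a=cv2.resize(im[y0:y0+120,x0:x0+120],None,fx=s,fy=s,interpolation=cv2.INTER_CUBIC)
cv2.imwrite('pics/side16.png',a)
E
```

```text
t 16.90 tcp [581.  165.5 331. ] jawyaw 2.5deg appr [ 0.001  0.    -1.   ] F [-0.6 -0.5 -3.4] w 10.6 q [0.08 0.44 0.97 0.   1.73 0.04]
```

View pics/side16.png

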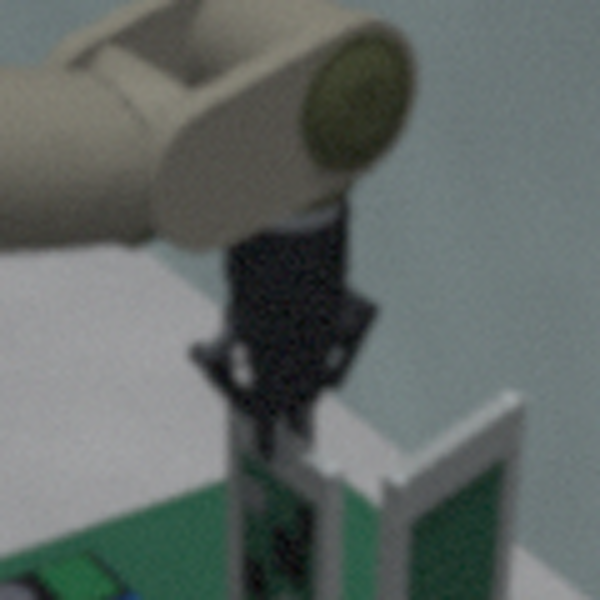

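Request:
servo_tool:
  plan:
    - {"tx":0,"ty":-0.012,"tz":0,"twist":-0.8,"claw":255}
    - {"tx":0,"ty":-0.024,"tz":0,"twist":-0.8,"claw":255}
    - {"tx":0.0005,"ty":-0.032,"tz":0,"twist":-0.8,"claw":255}
    - {"tx":0.0005,"ty":-0.032,"tz":0,"twist":-0.8,"claw":255}
    - {"tx":0.0005,"ty":-0.032,"tz":0,"twist":-0.8,"claw":255}
    - {"tx":0.0005,"ty":-0.032,"tz":0,"twist":-0.8,"claw":255}
    - {"tx":0.0005,"ty":-0.032,"tz":0,"twist":-0.8,"claw":255}
    - {"tx":0.0005,"ty":-0.032,"tz":0,"twist":-0.8,"claw":255}
    - {"tx":0.0005,"ty":-0.032,"tz":0,"twist":-0.8,"claw":255}
    - {"tx":0.0005,"ty":-0.032,"tz":0,"twist":-0.8,"claw":255}
    - {"tx":0.0005,"ty":-0.032,"tz":0,"twist":-0.2,"claw":255}
    - {"tx":0,"ty":-0.025,"tz":0,"twist":0,"claw":255}
    - {"tx":0,"ty":-0.013,"tz":0,"twist":0,"claw":255}
    - {"tx":0,"ty":-0.006,"tz":0,"twist":0,"claw":255}
    - {"tx":0,"ty":0,"tz":0,"twist":0,"claw":255}
    - {"tx":0,"ty":0,"tz":0,"twist":0,"claw":255}

```text
time_s: 18.55
tcp_pos: [585.5, -201.6, 330.3]
ee_rot: [2.046, 1.57, 1.947]
force: [-0.2, 0.5, -3.7]
width: 10.7
```

```bash
python3 - <<'E'
from fit import *
s=st(); print(tostand(s['tcp_pos']))
im,d=camera('side'); im2,d2=camera('top')
x0,y0=275,110
s=4; a=cv2.resize(im[y0:y0+150,x0:x0+100],None,fx=s,fy=s,interpolation=cv2.INTER_CUBIC)
b=cv2.resize(im2[120:270,285:385],None,fx=s,fy=s,interpolation=cv2.INTER_CUBIC)
cv2.imwrite('pics/side17.png',np.hstack([a,b]))
s=st(); print(tostand(s['tcp_pos']))
E
```

```text
t 18.55 tcp [ 585.5 -201.6  330.3] jawyaw -5.6deg appr [-0.  0. -1.] F [-0.2  0.5 -3.7] w 10.7 q [-0.52  0.47  0.92  0.    1.75 -0.42]
[-32.36575344   1.56335694 330.28014648]
t 18.65 tcp [ 585.5 -201.5  330.5] jawyaw -5.6deg appr [ 0.  0. -1.] F [ 1.3 -0.7 -4.5] w 10.5 q [-0.52  0.47  0.92  0.    1.75 -0.42]
[-32.31554703   1.6842628  330.51256982]
```

View pics/side17.png

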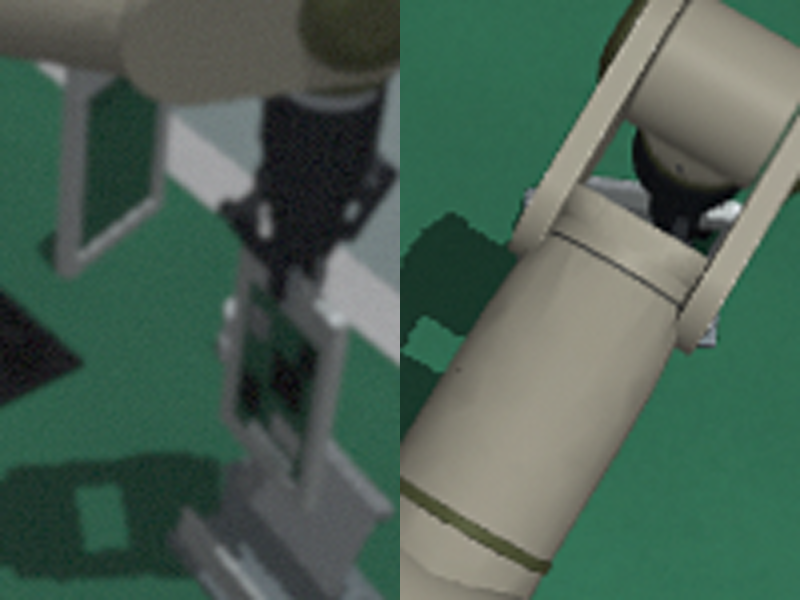

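Request:
servo_tool:
  plan:
    - {"tx":0,"ty":-0.001,"tz":-0.01,"twist":0,"claw":255}
    - {"tx":0,"ty":0,"tz":-0.018,"twist":0,"claw":255}
    - {"tx":0,"ty":0,"tz":-0.018,"twist":0,"claw":255}
    - {"tx":0,"ty":0,"tz":-0.018,"twist":0,"claw":255}
    - {"tx":0,"ty":0,"tz":-0.018,"twist":0,"claw":255}
    - {"tx":0,"ty":0,"tz":-0.01,"twist":0,"claw":255}
    - {"tx":0,"ty":0,"tz":-0.006,"twist":0,"claw":255}
    - {"tx":0,"ty":0,"tz":0,"twist":0,"claw":255}

```text
time_s: 19.45
tcp_pos: [585.4, -203.4, 231.8]
ee_rot: [2.696, 1.57, 2.597]
force: [-1.6, -0.2, -3.8]
width: 10.5
```

```bash
python3 - <<'E'
from fit import *
s=st(); p=tostand(s['tcp_pos']); print(p)
im,d=camera('side')
x0,y0=290,150
k=6; a=cv2.resize(im[y0:y0+100,x0:x0+100],None,fx=k,fy=k,interpolation=cv2.INTER_CUBIC)
b=p[2]-172
L=[[p[0]+i,p[1]+j,b] for i in(-6,6) for j in(-55,55)]+[[-43.5,-75,46],[-43.5,75,46]]
for u,v in proj('side',w(S,L)): cv2.circle(a,(int((u-x0+.5)*k),int((v-y0+.5)*k)),3,(0,0,255),1)
cv2.imwrite('pics/side18.png',a)
E
```

```text
t 19.45 tcp [ 585.4 -203.4  231.8] jawyaw -5.7deg appr [-0.001  0.001 -1.   ] F [-1.6 -0.2 -3.8] w 10.5 q [-0.53  0.52  1.12  0.    1.51 -0.43]
[-3.22886889e+01 -2.09916710e-01  2.31782302e+02]
```

View pics/side18.png

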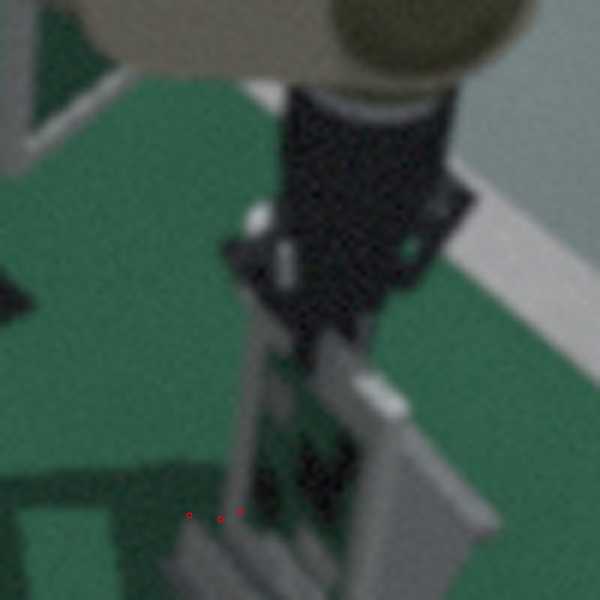

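```bash
python3 - <<'E'
from fit import *
s=st(); p=tostand(s['tcp_pos'])
im,d=camera('side')
x0,y0=300,205
k=8; a=cv2.resize(im[y0:y0+75,x0:x0+80],None,fx=k,fy=k,interpolation=cv2.INTER_CUBIC)
b=p[2]-172
L=[[p[0]+i,p[1]+j,b] for i in(-6,6) for j in(-55,55)]+[[-43.5,-75,46],[-43.5,75,46]]
for u,v in proj('side',w(S,L)): cv2.circle(a,(int((u-x0+.5)*k),int((v-y0+.5)*k)),3,(0,0,255),1)
cv2.imwrite('pics/side19.png',a)
E
```

```text
t 19.50 tcp [ 585.6 -203.6  232.6] jawyaw -5.7deg appr [ 0. -0. -1.] F [-1.1 -0.1 -3.6] w 10.6 q [-0.53  0.52  1.12 -0.    1.51 -0.43]
```

View pics/side19.png

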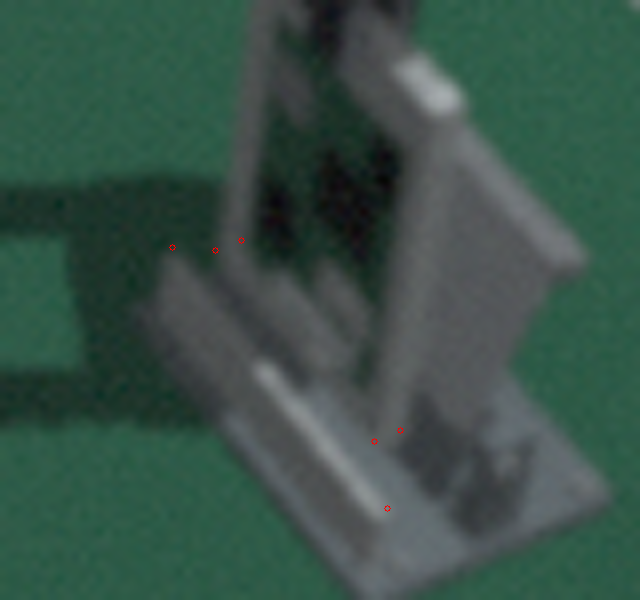

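Request:
servo_tool:
  plan:
    - {"tx":0,"ty":0,"tz":-0.01,"twist":0,"claw":255}
    - {"tx":0,"ty":0,"tz":-0.01,"twist":0,"claw":255}
    - {"tx":0,"ty":0,"tz":-0.007,"twist":0,"claw":255}
    - {"tx":0,"ty":0,"tz":-0.005,"twist":0,"claw":255}
    - {"tx":0,"ty":0,"tz":-0.003,"twist":0,"claw":255}
    - {"tx":0,"ty":0,"tz":-0.002,"twist":0,"claw":255}

```text
time_s: 20.15
tcp_pos: [585.5, -203.6, 195.1]
ee_rot: [3.118, 1.571, 3.019]
force: [0.5, 0.3, -3.6]
width: 10.5
```

```bash
python3 - <<'E'
from fit import *
s=st(); p=tostand(s['tcp_pos']); print(p)
im,d=camera('side')
x0,y0=300,205
k=8; a=cv2.resize(im[y0:y0+75,x0:x0+80],None,fx=k,fy=k,interpolation=cv2.INTER_CUBIC)
cv2.imwrite('pics/side20.png',a)
E
```

```text
t 20.15 tcp [ 585.5 -203.6  195.1] jawyaw -5.7deg appr [-0.  0. -1.] F [ 0.5  0.3 -3.6] w 10.5 q [-0.53  0.54  1.18 -0.    1.42 -0.43]
[-32.15096626  -0.45110154 195.09309741]
```

View pics/side20.png

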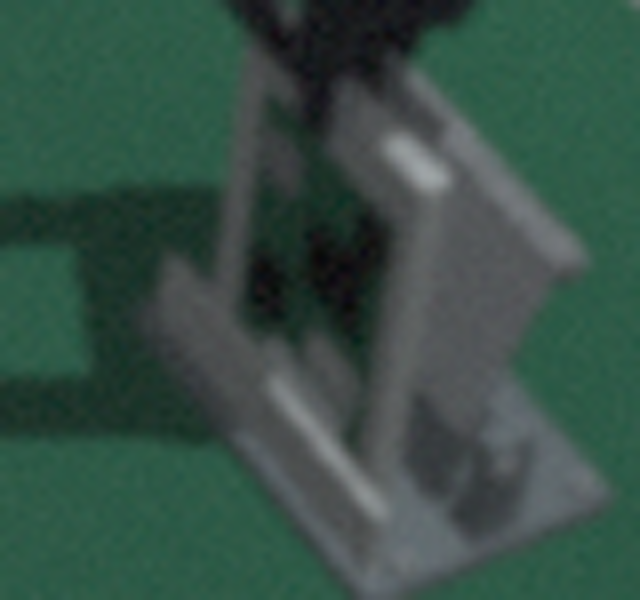

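Request:
servo_tool:
  plan:
    - {"tx":0,"ty":0,"tz":-0.003,"twist":0,"claw":255}
    - {"tx":0,"ty":0,"tz":-0.003,"twist":0,"claw":255}
    - {"tx":0,"ty":0,"tz":-0.002,"twist":0,"claw":255}
    - {"tx":0,"ty":0,"tz":0,"twist":0,"claw":255}

```text
time_s: 20.6
tcp_pos: [585.3, -203.6, 187.0]
ee_rot: [2.784, 1.57, 2.684]
force: [-0.3, -0.0, -3.5]
width: 10.8
```

Request:
servo_tool:
  plan:
    - {"tx":0,"ty":0,"tz":-0.001,"twist":0,"claw":255}
    - {"tx":0,"ty":0,"tz":-0.001,"twist":0,"claw":255}
    - {"tx":0,"ty":0,"tz":0,"twist":0,"claw":255}

```text
time_s: 20.9
tcp_pos: [585.6, -203.7, 185.8]
ee_rot: [-0.449, 1.57, -0.548]
force: [-0.5, -1.0, -1.1]
width: 9.8
```

Request:
servo_tool:
  plan:
    - {"tx":0,"ty":0,"tz":-0.0006,"twist":0,"claw":255}
    - {"tx":0,"ty":0,"tz":0,"twist":0,"claw":189}
    - {"tx":0,"ty":0,"tz":0,"twist":0,"claw":189}
    - {"tx":0,"ty":0,"tz":0,"twist":0,"claw":189}

```text
time_s: 21.3
tcp_pos: [585.5, -203.6, 184.7]
ee_rot: [-0.739, 1.571, -0.839]
force: [0.8, -0.4, -0.7]
width: 22.0
```

```bash
python3 - <<'E'
from fit import *
s=st(); p=tostand(s['tcp_pos']); print(p)
im,d=camera('side')
x0,y0=300,195
k=8; a=cv2.resize(im[y0:y0+75,x0:x0+80],None,fx=k,fy=k,interpolation=cv2.INTER_CUBIC)
cv2.imwrite('pics/side21.png',a)
E
```

```text
t 21.30 tcp [ 585.5 -203.6  184.7] jawyaw -5.7deg appr [ 0. -0. -1.] F [ 0.8 -0.4 -0.7] w 22.0 q [-0.53  0.55  1.2  -0.    1.4  -0.43]
[-32.16179817  -0.44002649 184.69508286]
```

View pics/side21.png

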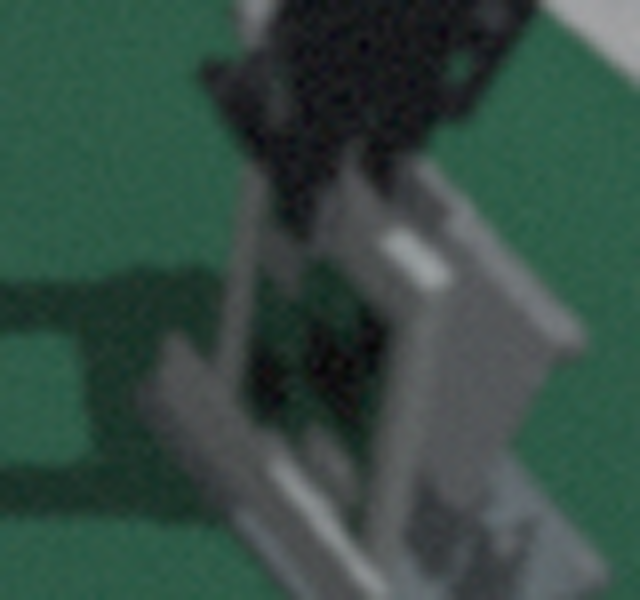

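Request:
servo_tool:
  plan:
    - {"tx":0.003,"ty":-0.0003,"tz":0,"twist":0,"claw":189}
    - {"tx":0.003,"ty":-0.0003,"tz":0,"twist":0,"claw":189}
    - {"tx":0.003,"ty":-0.0003,"tz":0,"twist":0,"claw":189}
    - {"tx":0.003,"ty":-0.0003,"tz":0,"twist":0,"claw":189}
    - {"tx":0.003,"ty":-0.0003,"tz":0,"twist":0,"claw":189}
    - {"tx":0.003,"ty":-0.0003,"tz":0,"twist":0,"claw":189}

```text
time_s: 21.95
tcp_pos: [603.7, -205.4, 184.7]
ee_rot: [2.829, 1.571, 2.729]
force: [-0.6, -0.0, -0.2]
width: 21.9
```

```bash
python3 - <<'E'
from fit import *
s=st(); p=tostand(s['tcp_pos']); print(p)
im,d=camera('side')
x0,y0=300,195
k=8; a=cv2.resize(im[y0:y0+75,x0:x0+80],None,fx=k,fy=k,interpolation=cv2.INTER_CUBIC)
cv2.imwrite('pics/side22.png',a)
E
```

```text
t 21.95 tcp [ 603.7 -205.4  184.7] jawyaw -5.7deg appr [-0.  0. -1.] F [-0.6 -0.  -0.2] w 21.9 q [-0.51  0.58  1.14 -0.    1.42 -0.41]
[-13.80750116  -0.41267547 184.68067378]
```

View pics/side22.png

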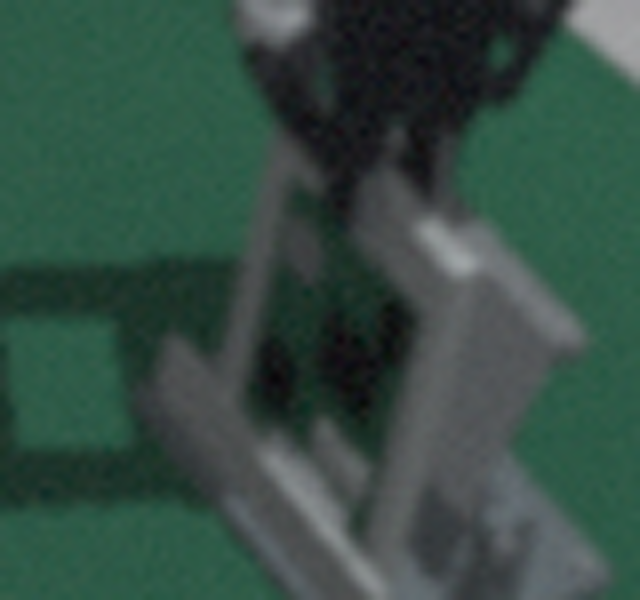

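Request:
servo_tool:
  plan:
    - {"tx":0.003,"ty":-0.0003,"tz":0,"twist":0,"claw":186}
    - {"tx":0.003,"ty":-0.0003,"tz":0,"twist":0,"claw":186}
    - {"tx":0.003,"ty":-0.0003,"tz":0,"twist":0,"claw":183}
    - {"tx":0.003,"ty":-0.0003,"tz":0,"twist":0,"claw":183}
    - {"tx":0.003,"ty":-0.0003,"tz":0,"twist":0,"claw":183}
    - {"tx":0.003,"ty":-0.0003,"tz":0,"twist":0,"claw":183}
    - {"tx":0.003,"ty":-0.0003,"tz":0,"twist":0,"claw":183}
    - {"tx":0.003,"ty":-0.0003,"tz":0,"twist":0,"claw":183}

```text
time_s: 22.8
tcp_pos: [627.7, -207.8, 184.7]
ee_rot: [-1.498, 1.571, -1.598]
force: [-0.0, -0.6, -0.3]
width: 24.0
```

```bash
python3 - <<'E'
from fit import *
s=st(); p=tostand(s['tcp_pos']); print(p)
im,d=camera('side')
x0,y0=300,195
k=8; a=cv2.resize(im[y0:y0+75,x0:x0+80],None,fx=k,fy=k,interpolation=cv2.INTER_CUBIC)
cv2.imwrite('pics/side23.png',a)
E
```

```text
t 22.80 tcp [ 627.7 -207.8  184.7] jawyaw -5.7deg appr [-0. -0. -1.] F [-0.  -0.6 -0.3] w 24.0 q [-0.5   0.62  1.06 -0.    1.46 -0.4 ]
[ 10.29410934  -0.39727374 184.69430131]
```

View pics/side23.png

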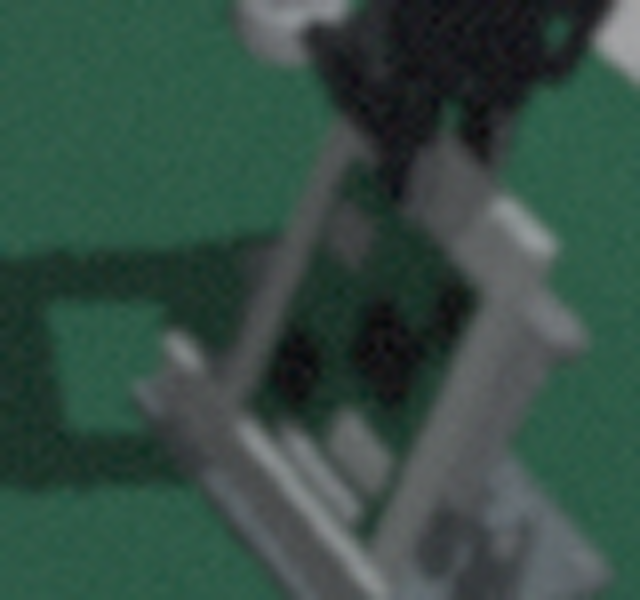

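Request:
servo_tool:
  plan:
    - {"tx":0.003,"ty":-0.0003,"tz":0,"twist":0,"claw":180}
    - {"tx":0.003,"ty":-0.0003,"tz":0,"twist":0,"claw":177}
    - {"tx":0.003,"ty":-0.0003,"tz":0,"twist":0,"claw":174}
    - {"tx":0.003,"ty":-0.0003,"tz":0,"twist":0,"claw":171}
    - {"tx":0,"ty":0,"tz":0,"twist":0,"claw":171}

```text
time_s: 23.35
tcp_pos: [639.7, -209.0, 184.7]
ee_rot: [-1.077, 1.571, -1.176]
force: [-0.4, -0.3, 0.2]
width: 28.3
```

```bash
python3 - <<'E'
from fit import *
s=st(); p=tostand(s['tcp_pos']); print(p)
im,d=camera('side')
x0,y0=300,195
k=8; a=cv2.resize(im[y0:y0+75,x0:x0+80],None,fx=k,fy=k,interpolation=cv2.INTER_CUBIC)
cv2.imwrite('pics/side24.png',a)
E
```

```text
t 23.35 tcp [ 639.7 -209.   184.7] jawyaw -5.7deg appr [ 0. -0. -1.] F [-0.4 -0.3  0.2] w 28.3 q [-0.49  0.64  1.02 -0.    1.48 -0.39]
[ 22.37599598  -0.37687262 184.65313776]
```

View pics/side24.png

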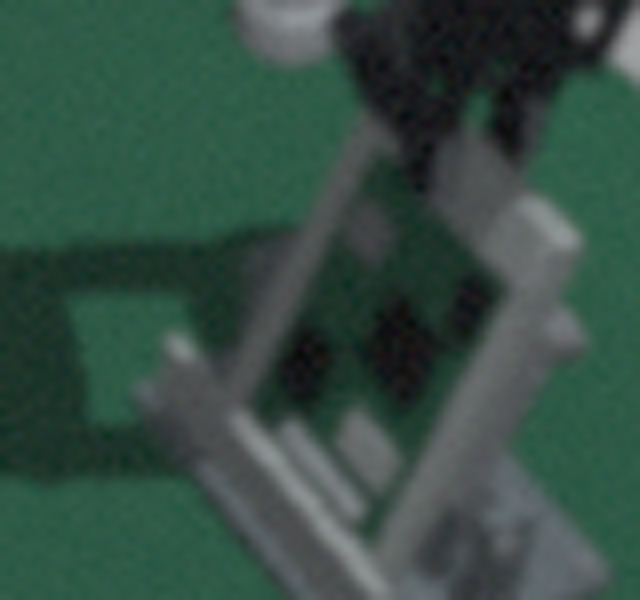

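Request:
servo_tool:
  plan:
    - {"tx":0.002,"ty":-0.0002,"tz":0,"twist":0,"claw":160}
    - {"tx":0.002,"ty":-0.0002,"tz":0,"twist":0,"claw":148}
    - {"tx":0.001,"ty":-0.0001,"tz":0,"twist":0,"claw":136}
    - {"tx":0,"ty":0,"tz":0,"twist":0,"claw":136}
    - {"tx":0,"ty":0,"tz":0,"twist":0,"claw":136}

```text
time_s: 23.9
tcp_pos: [644.4, -209.5, 184.7]
ee_rot: [-3.055, 1.571, 3.128]
force: [0.3, 0.3, 0.2]
width: 39.9
```

```bash
python3 - <<'E'
from fit import *
s=st(); p=tostand(s['tcp_pos']); print(p)
im,d=camera('side')
x0,y0=300,195
k=8; a=cv2.resize(im[y0:y0+75,x0:x0+80],None,fx=k,fy=k,interpolation=cv2.INTER_CUBIC)
cv2.imwrite('pics/side25.png',a)
E
```

```text
t 23.90 tcp [ 644.4 -209.5  184.7] jawyaw -5.7deg appr [-0.  0. -1.] F [0.3 0.3 0.2] w 39.9 q [-0.49  0.65  1.   -0.    1.49 -0.39]
[ 27.10353877  -0.38466582 184.69315712]
```

View pics/side25.png

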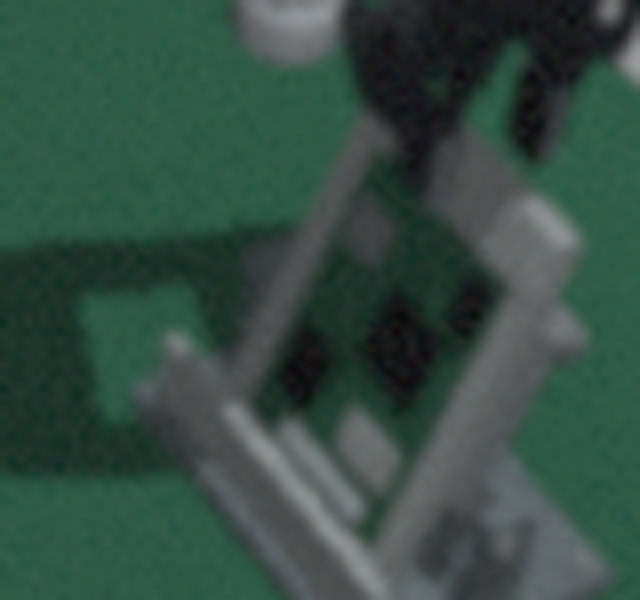

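Request:
servo_tool:
  plan:
    - {"tx":0,"ty":0,"tz":0.006,"twist":0,"claw":136}
    - {"tx":0,"ty":0,"tz":0.012,"twist":0,"claw":136}
    - {"tx":0,"ty":0,"tz":0.03,"twist":0,"claw":136}
    - {"tx":0,"ty":0,"tz":0.04,"twist":0,"claw":136}
    - {"tx":-0.03,"ty":0.04,"tz":0.04,"twist":0,"claw":136}
    - {"tx":-0.04,"ty":0.05,"tz":0.01,"twist":0,"claw":136}
    - {"tx":-0.04,"ty":0.05,"tz":0,"twist":0,"claw":136}
    - {"tx":-0.03,"ty":0.05,"tz":0,"twist":0,"claw":136}
    - {"tx":0,"ty":0.05,"tz":0,"twist":0,"claw":136}
    - {"tx":0,"ty":0.04,"tz":0,"twist":0,"claw":136}
    - {"tx":0,"ty":0,"tz":0,"twist":0,"claw":136}

```text
time_s: 25.05
tcp_pos: [532.5, 36.2, 313.4]
ee_rot: [0.334, 1.568, 0.24]
force: [0.6, 0.1, 0.1]
width: 39.9
```

```bash
python3 - <<'E'
from fit import *
np.set_printoptions(precision=1,suppress=True)
s=st()
im,d=camera('side'); im2,d2=camera('top'); np.savez('end.npz',im=im,d=d,im2=im2,d2=d2)
for n in ('side','top'):
    for l in ('carrier_mid','carrier_top'):
        print(n,l,[(np.round(r['at'],1).tolist(),round(r['p'],2)) for r in finder.pinpoint(n,l)])
x0,y0=300,195
k=7; a=cv2.resize(im[y0:y0+80,x0:x0+80],None,fx=k,fy=k,interpolation=cv2.INTER_CUBIC)
b=cv2.resize(im2[150:150+320//4,300:300+34*1],None,fx=k,fy=k,interpolation=cv2.INTER_CUBIC)
b=cv2.resize(im2[150:210,300:376],None,fx=3,fy=3,interpolation=cv2.INTER_CUBIC)
c=np.zeros((560,228,3),np.uint8); c[:180]=b
cv2.imwrite('pics/end.png',np.hstack([a,c]))
# carrier plane: side depth points in the carrier frame region
Q=tostand(cloud('side',d)).reshape(-1,3)
m=(abs(Q[:,1])<48)&(Q[:,0]>-60)&(Q[:,0]<60)&(Q[:,2]>55)&(Q[:,2]<190)
q=Q[m]
A=np.c_[q[:,2],np.ones(len(q))]; k0=np.ones(len(q),bool)
for _ in range(10):
    co=np.linalg.lstsq(A[k0],q[k0,0],rcond=None)[0]; r=q[:,0]-A@co; k0=abs(r)<6
print('front face x=%.1f+%.3f(z-95); lean rad %.3f'%(co[1]+95*co[0],co[0],np.arctan(co[0])),k0.sum(),len(q),'zmax',np.percentile(q[k0,2],99),'y',np.percentile(Q[(Q[:,2]>120)&(Q[:,2]<185)&(Q[:,0]>0)&(Q[:,0]<60)&(abs(Q[:,1])<90)][:,1],[2,98]))
Q=tostand(cloud('top',d2)).reshape(-1,3); m=(Q[:,2]>165)&(Q[:,2]<195)&(abs(Q[:,1])<90)&(abs(Q[:,0])<70)
q=Q[m]; print('top rail',np.median(q,0),np.percentile(q[:,1],[3,97]),len(q))
E
```

```text
t 25.05 tcp [532.5  36.2 313.4] jawyaw -5.4deg appr [ 0.  0. -1.] F [0.6 0.1 0.1] w 39.9 q [-0.1  0.3  1.2  0.   1.6 -0.1]
side carrier_mid [([236.8, 349.4], 0.76), ([191.1, 237.3], 0.75), ([143.5, 306.2], 0.61), ([195.8, 272.6], 0.56)]
side carrier_top [([117.1, 305.6], 0.91), ([166.7, 231.6], 0.75), ([212.5, 359.8], 0.66)]
top carrier_mid [([131.6, 206.4], 0.83), ([178.9, 343.7], 0.62), ([232.9, 216.6], 0.57)]
top carrier_top [([162.7, 346.6], 0.91), ([232.5, 218.0], 0.73), ([119.7, 197.0], 0.63)]
front face x=-4.3+0.345(z-95); lean rad 0.332 955 1019 zmax 178.89005973812684 y [-65.9  51.1]
top rail [ 24.    0.6 176.1] [-52.3  52.2] 246
```

View pics/end.png

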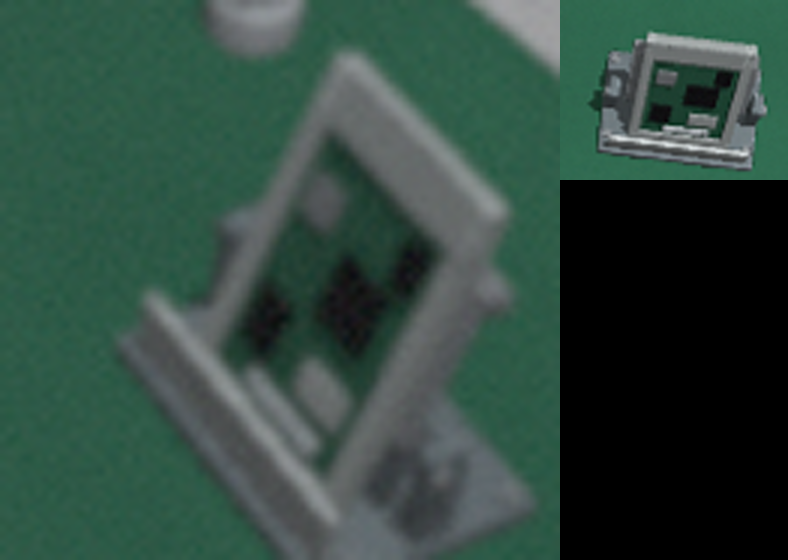

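```bash
python3 - <<'E'
from h import *
s=st(); print(np.abs(s['qd']).max())
print(order.hand_in())
E
```

```text
t 25.35 tcp [533.4  31.1 311.8] jawyaw -5.8deg appr [ 0. -0. -1.] F [-0.  -0.1 -0.1] w 39.7 q [-0.16  0.32  1.21 -0.    1.61 -0.06]
0.003739533242252982
the job is handed in; nothing more can be done
None
```

The back-rest is open against its stop and the carrier stands in the stand, leaning back on it. I handed the job in at 25.4 s; it reports no verdict.

- **Back-rest:** The tool cannot be tilted with this interface. My first try, gripping the weight bar from above, slipped at about 31°, so I lowered the plate again. I then lifted its front edge with the shut fingers pressed against it, and pushed it past the dead point. After I backed off, the picture showed it open by itself. That was before the carrier came near.
- **Carrier:** I took the small non-blue one from the rack and lowered it upright behind the lip until it touched the base. I then opened the fingers slightly and led its top back until it leaned on the back-rest. It did not move when I opened the fingers wider.

| Last check | Measured | Required |
|---|---|---|
| Lean | 0.33 rad | 0.28 to 0.55 rad |
| Centre front to back | about +2 mm from the hinge axis | within 20 mm |
| Centre along the hinge | about 0 to 1 mm from the middle | within 25 mm |
| Height of the centre | about 96 mm above the bench | 85 to 102 mm |

At hand-in the robot was clear of everything, at rest and with no force on the tool.

**Doubts:**
- The height is estimated, not measured directly.
- The two cameras disagreed by about 4 mm on the stand's position along the hinge, so I averaged them.
- I did not measure the meter, phone and jar again at the end, but nothing came near them.

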